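Hang a crayon pot from an S-hook on the craft-table rail

TASK

Take the spare S-hook off the arm of the little T-stand and hook it over the table rail (its height is adjustable, so feel for it), about the middle of the gap between the two things already hanging there, and let it hang by itself. Then hang the crayon pot by its hoop handle from the hook's lower curl, so that it hangs freely and still. Keep the pot upright, do not force the rail, and leave everything else as it is.

Things in the scene. Friction and masses are not known exactly. Their poses are not given: they have to be found in the camera images.
- hook_mid (a point): Middle of a loose steel S-hook (8 mm round wire, 170 tall, 42 wide, 130 g), on its shank. Axes: z up the hook, x in the plane of the S, y square to it. The shank runs straight from x -16, z +59 to x +16, z -59 mm. It starts hanging still on the T-stand's arm, +x away from the robot within 0.25 rad; hung on the rail it swings, and turns, freely.
- hook_upper (a point): Centre of the hook's upper curl, 64 mm above hook_mid: a half circle open downwards, 26 mm inner diameter, inner top 13 mm above this point; its free tip is on the +x side at x +17, z 0 from here. Mouth between tip and shank 25 mm.
- hook_lower (a point): Centre of the hook's lower curl, 64 mm below hook_mid: the same curl turned half round, open upwards, inner bottom 13 mm below this point; its free tip is on the -x side at x -17, z 0 from here, pointing up. Mouth between tip and shank 25 mm.
- stand_mid (a point): Point on the table straight under the middle of the rail. The rail: a level steel tube, 16 mm diameter, 580 long, on two telescoping uprights; fixed. Its height is adjustable and not measured: its axis is set somewhere from 310 to 350 mm above the table, to be found by touch or sight. y runs along the rail, x level, away from the robot. Nothing hangs within 100 mm to either side of this point.
- tstand_arm (a point): Point on the axis of the T-stand's free arm, a level bar of 10 mm diameter 235 mm above the table, on which the S-hook hangs. y along the arm, x away from the robot. The post (16 mm thick) is 70 mm away on the +y side, the arm's end knob 50 mm away on the -y side; tape rolls up to 72 mm across sit on the other arm. Fixed.
- pot_mid (a point): Centre of the crayon pot: round sheet metal, straight sides, 60 mm outer diameter, 70 tall, crayons level with the rim, 110 to 210 g, loose, on the table. A stiff upright hoop handle of 5 mm wire (does not fold) stands over its middle in the pot's y-z plane: legs at y +-27 mm, half-circle arch on top. x points away from the robot within 0.3 rad.
- pot_hoop (a point): Top of the pot's hoop handle, at the centre of the 5 mm wire, 80 mm above the rim and 115 mm above pot_mid.
- bin: White plastic bin, 80 x 105 x 75 mm, hanging by two wire hangers from the rail to one side of the gap; loose. Origin at the centre of its underside. A bystander.
- brush: Wooden hand brush, 62 mm wide, hanging by a wire hanger from the rail on the other side of the gap; loose. Origin at its lower end. A bystander.
- jar: Small lidded paint jar, 52 mm diameter, 55 mm tall, standing on the table in front of the rail; origin at the centre of its underside. A bystander.
- tape: Roll of tape lying flat, 90 mm diameter, 24 mm high, beyond the rail; origin at the centre of its underside. A bystander.
- glue: Upright glue bottle, 44 mm diameter, 120 mm tall, beyond the rail; origin at the centre of its underside. A bystander.
- tin: Round tea tin, 66 mm diameter, 75 mm tall, beyond the rail; origin at the centre of its underside. A bystander.
- scissors: Pair of scissors lying flat on the table nearest the robot, about 160 mm long, 11 mm high; origin under the rivet. A bystander.

How it is judged:
By the outcome, as a careful person would: the job done as asked, in the order asked, and still so for the second after the job is handed in, with the robot touching nothing.
It also fails if it takes over 64 s, if anything falls off the work surface, if the arm or the gripper's body presses on something with over 40 N, if the wrist force passes 120 N, or if a joint passes its speed limit or range.

ROBOT

A 6-joint arm with a two-finger parallel gripper is mounted at the origin on the work surface. World frame = base frame: x ahead of the robot, y to its left, z up, the work surface at z = 0. Lengths are in m, angles in rad, forces in N, time in s.
With the tool pointing down it reaches from about 0.35 to 0.975 m from the base axis. Payload 4.9 kg.
Tool frame: the origin (TCP) lies at the very end of the fingers, on their centre line; the grasp point (between the pads) lies 19 mm behind it; z points along the fingers, x is the direction in which the jaws open and shut, and the axes are right-handed (so a half turn about z gives the same grasp; the last joint's range is limited). The gripper opens to 85 mm and grips with 20 to 120 N. Pads are 22 mm wide; open, the fingers measure 114 mm over their backs; the gripper's body (76 mm by 85 mm) begins 54 mm behind the grasp point. The pads swing forward as they close: fully open they stand 13 mm farther back than shut.
Start: joints at [-1.246, 0.053, 1.613, -0, 1.476, -0.119], TCP at [0.268, -0.564, 0.231] pointing down, gripper open.
Joint ranges: [-3.01, 3.01], [-1.01, 2.22], [0.06, 2.58], [-1.02, 4.17], [0.09, 2.62], [-3.14, 3.14]. Speed limits (rad/s): [2.57, 2.57, 3.14, 3.14, 3.14, 3.14].

INTERFACE

Orientations are given as a unit quaternion [w, x, y, z].
In Python, from plant import * gives the robot as it stands.
- The arm moves only by the shell command python3 -m inch 'ROWS'. ROWS is text: rows parted by semicolons, each of 7 numbers parted by spaces: the shift along the tool's x, y, z in m, then the turn, a rotation vector about the tool's x, y, z in rad, then the closure, from 0 (fully open) to 1 (shut). A call has 1 to 10 rows; each row shifts and turns the commanded pose from where the row before left it, along the tool's axes as they then stand; what a row does not reach is not made up. A row lasts 1/12 s, in which the tool goes at most 41.7 mm and 7.16 degrees, less where a joint would pass 70% of its speed; a pose out of reach is approached as far as the arm can. A call with a gripper value outside its range is refused whole. The fingers move at their own pace and stop on an object; the grip force is fixed at half the most. Time passes only in rows, so rows that do not move let the fingers close. It gives the time, the measured TCP pose, the force and the opening at its end, in the units of the state.
- state(): the state, without advancing time (a new reading comes with each control period).
- grab_frame(name): name is "side" or "top" or "wrist"; returns the picture (384x512x3 uint8, blue, green, red); there is no depth.
- camera_info(name): a dict with "vertical_fov" (degrees; the focal length in pixels is half the picture's height over the tangent of half this angle, whatever the lens; pixels are square), "cx", "cy" (the principal point, pixels), "origin" and "rotation" of the camera in the world. Camera axes: x right, y down, z forward; pixel columns grow to the right and rows downward; lengths in m; the calibration is good to about 2 mm. The wrist camera is an equidistant fisheye: a pixel r from the principal point sees the ray r / f radians off the axis. A picture is of the moment at which its call begins: read the wrist's pose just before it. camera_info takes no time and is no camera call; for the wrist camera it gives the pose at the moment of the call.
- job_done(): hands the job in, once; it reports no verdict.
The state is a dict: "time": time; "joint_pos": joint angles; "joint_vel": joint speeds; "joint_efforts": joint torques, N m; "tool_pos": TCP position; "tool_rot": TCP orientation; "contact_force": force on the tool from outside, world axes, zero at the start; "ft_torque": the same for the moment, N m; "gripper_width": opening from 0.0 (shut) to 1.0 (fully open).
Only numpy, scipy, OpenCV 4.12 (cv2) and the standard library are available. Lean on these libraries where they do the work, as an engineer would, in place of code of your own. Each camera call takes 0.05 s, during which the arm holds its last target.

## Working session

There is one attempt and no reset: what is moved stays moved. The work goes in short steps, Python scripts to look and compute and a shell command to move; the robot and the scene stay as the last step left them, time stands still between calls to the robot, and variables do not carry over. Pictures are saved under pics/ and viewed, and the job is handed in when it is done.

```bash
ls; mkdir -p pics
python3 - <<'E'
from plant import *
import cv2
s=state();print(s)
for n in ("side","top","wrist"):
    i=camera_info(n);print(n,i)
    cv2.imwrite(f"pics/{n}0.png",grab_frame(n))
E
```

```text
pics
{'time': 0.0, 'joint_pos': array([-1.24600049e+00,  5.33375558e-02,  1.61427273e+00, -1.99204450e-05,
        1.47599721e+00, -1.19010460e-01]), 'joint_vel': array([ 4.02596219e-04,  8.45139139e-04,  9.16884115e-05,  5.58061686e-04,
        4.98365672e-04, -8.62537757e-04]), 'joint_efforts': array([ 1.49879397e-03, -3.93676400e+01, -3.70176458e+01, -5.89862043e-05,
        7.04114093e-03,  5.03794851e-06]), 'tool_pos': array([ 0.2681548 , -0.56387176,  0.23008769]), 'tool_rot': array([-6.27723218e-04,  8.45393517e-01, -5.34143039e-01, -7.88003197e-04]), 'contact_force': array([-0.62246025, -0.44515323,  0.70510791]), 'ft_torque': array([0.03211155, 0.02338888, 0.02129976]), 'gripper_width': 0.9960926452292309}
side {'vertical_fov': 51.29326150753886, 'cx': 251.79475123850057, 'cy': 189.8504316188058, 'origin': array([ 1.18250415, -0.52532288,  0.68744919]), 'rotation': array([-0.41665714,  0.81036367,  0.36351897, -0.19380794])}
top {'vertical_fov': 51.98479157823659, 'cx': 259.65220721461964, 'cy': 193.29776599894248, 'origin': array([ 0.48716845, -0.03727146,  1.25584927]), 'rotation': array([-0.04097742,  0.70792774, -0.70387882,  0.0413978 ])}
wrist {'vertical_fov': 65.70646984690485, 'cx': 253.97300331082027, 'cy': 188.7051806383221, 'origin': array([ 0.33409258, -0.53206939,  0.37248864]), 'rotation': array([ 0.12300855,  0.83643452, -0.52824011, -0.07879453])}
```

View pics/side0.png

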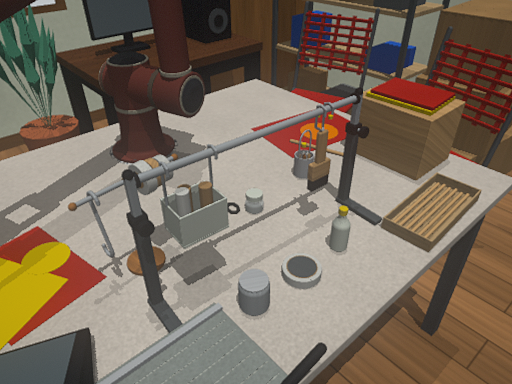

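View pics/top0.png

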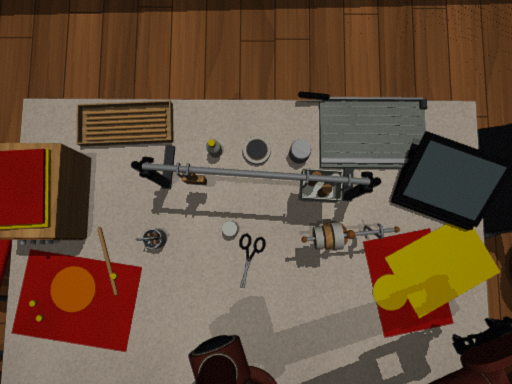

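View pics/wrist0.png

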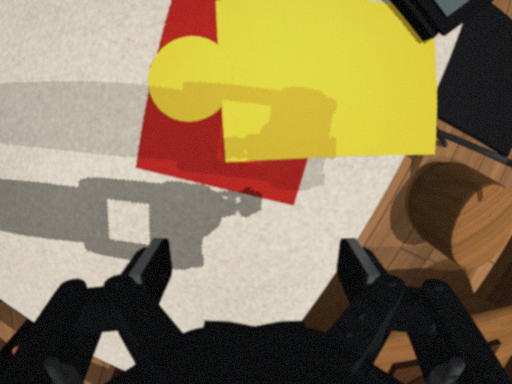

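```bash
cat > h.py <<'E'
import numpy as np, cv2
from scipy.spatial.transform import Rotation as R
def rot(q): return R.from_quat([q[1],q[2],q[3],q[0]])
def ray(i,u,v,fish=False):
    f=192/np.tan(np.radians(i["vertical_fov"])/2)
    x=(u-i["cx"]);y=(v-i["cy"])
    if fish:
        r=np.hypot(x,y);t=r/f
        d=np.array([np.sin(t)*x/max(r,1e-9),np.sin(t)*y/max(r,1e-9),np.cos(t)])
    else:
        d=np.array([x/f,y/f,1]);d/=np.linalg.norm(d)
    return np.array(i["origin"]),rot(i["rotation"]).apply(d)
def onz(i,u,v,z,fish=False):
    o,d=ray(i,u,v,fish);return o+d*(z-o[2])/d[2]
def ona(i,u,v,ax,val,fish=False):
    o,d=ray(i,u,v,fish);return o+d*(val-o[ax])/d[ax]
def proj(i,p,fish=False):
    f=192/np.tan(np.radians(i["vertical_fov"])/2)
    c=rot(i["rotation"]).inv().apply(np.array(p)-i["origin"])
    if fish:
        t=np.arctan2(np.hypot(c[0],c[1]),c[2]);r=np.hypot(c[0],c[1])
        return np.array([i["cx"]+f*t*c[0]/r,i["cy"]+f*t*c[1]/r])
    return np.array([i["cx"]+f*c[0]/c[2],i["cy"]+f*c[1]/c[2]])
def tri(r1,r2):
    o1,d1=r1;o2,d2=r2
    A=np.stack([d1,-d2],1);t=np.linalg.lstsq(A,o2-o1,rcond=None)[0]
    a=o1+d1*t[0];b=o2+d2*t[1];return (a+b)/2,np.linalg.norm(a-b)
def crop(src,dst,x0,y0,w,h,k):
    im=cv2.imread(src)[y0:y0+h,x0:x0+w]
    cv2.imwrite(dst,cv2.resize(im,None,fx=k,fy=k,interpolation=cv2.INTER_CUBIC))
E
python3 - <<'E'
from h import *
crop("pics/side0.png","pics/side0a.png",50,80,200,150,4)
crop("pics/side0.png","pics/side0b.png",250,80,130,120,5)
crop("pics/top0.png","pics/top0a.png",270,140,150,112,5)
crop("pics/top0.png","pics/top0b.png",120,130,150,130,4)
E
```

```text
(no output)
```

View pics/side0a.png

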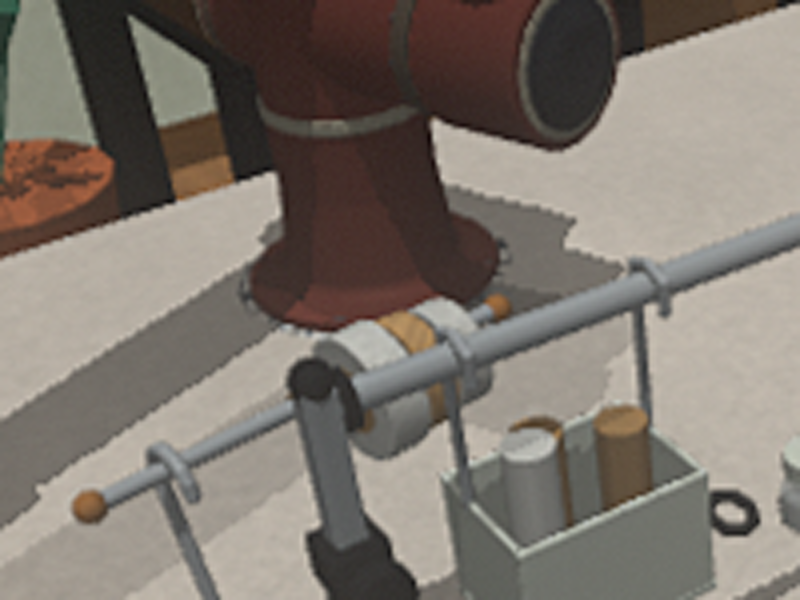

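View pics/side0b.png

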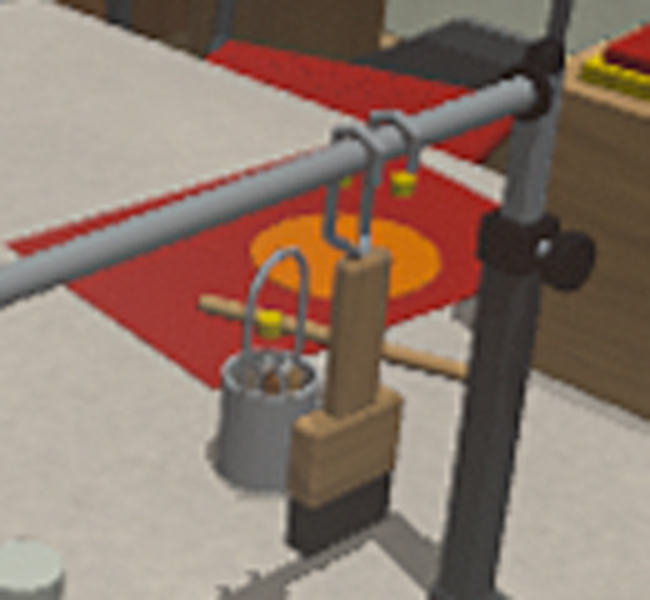

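View pics/top0a.png

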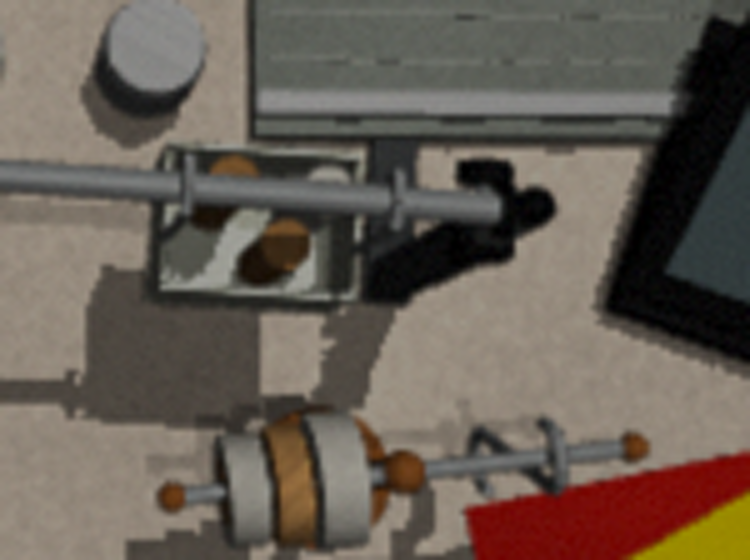

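View pics/top0b.png

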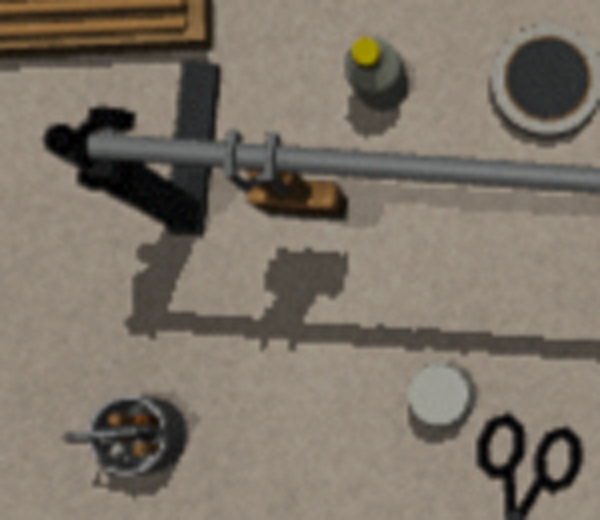

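```bash
cat > m.py <<'E'
from plant import *
from h import *
T=camera_info("top");S=camera_info("side")
def plane(i,a,b):
    o,d1=ray(i,*a);_,d2=ray(i,*b);n=np.cross(d1,d2);return o,n/np.linalg.norm(n)
def line(ta,tb,sa,sb):
    o1,n1=plane(T,ta,tb);o2,n2=plane(S,sa,sb)
    d=np.cross(n1,n2);d/=np.linalg.norm(d)
    p=np.linalg.lstsq(np.array([n1,n2]),[n1@o1,n2@o2],rcond=None)[0]
    return p,d
def meet(i,uv,p,d): return tri(ray(i,*uv),(p,d))
ca=lambda x,y:(x/5+270-.4,y/5+140-.4)
cb=lambda x,y:(x/4+120-.4,y/4+130-.4)
sa=lambda x,y:(x/4+50-.4,y/4+80-.4)
sb=lambda x,y:(x/5+250-.4,y/5+80-.4)
E
python3 - <<'E'
from m import *
p,d=line(cb(100,147),ca(490,206),sa(370,392),sb(525,95))
print("rail dir",d)
for n,i,uv in [("Lend",T,cb(90,147)),("Rend",T,ca(502,207)),("hang1",T,cb(233,153)),("hang2",T,cb(270,155)),("binA",T,ca(188,184)),("binB",T,ca(399,198)),("S binA",S,sa(655,285)),("S binB",S,sa(460,350)),("S h",S,sb(360,155)),("S h2",S,sb(398,133)),("S Rend",S,sa(330,410)),("S Lend",S,sb(545,85))]:
    print(n,meet(i,uv,p,d))
p,d=line(ca(403,470),ca(635,446),sa(370,375),sa(92,507))
print("arm",d)
for n,i,uv in [("postknob",T,ca(403,470)),("end",T,ca(635,446)),("hook",T,ca(551,455)),("Send",S,sa(90,507)),("Shook",S,sa(178,463))]: print(n,meet(i,uv,p,d))
print("end z.235",onz(T,*ca(635,446),.235),onz(T,*ca(403,470),.235),onz(T,*ca(551,455),.235))
print("pot rim top",onz(T,*cb(133,437),.07),"hoop",onz(T,*cb(100,436),.15), onz(T,*cb(70,437),.15))
print("side rim",onz(S,*sb(270,378),.07),tri(ray(S,*sb(282,250)),ray(T,*cb(75,437))))
print("jar",onz(T,*cb(440,395),.055))
E
```

```text
rail dir [-0.06019399 -0.99818148  0.00322733]
Lend (array([0.66234841, 0.24895541, 0.31128412]), np.float64(0.0003929832552030804))
Rend (array([ 0.62912155, -0.30437786,  0.31309663]), np.float64(0.00010729165301001305))
hang1 (array([0.65806901, 0.16177944, 0.31173027]), np.float64(0.001586240788131249))
hang2 (array([0.65682879, 0.13924495, 0.31182336]), np.float64(0.0018266389493066886))
binA (array([ 0.63891443, -0.15248369,  0.31271183]), np.float64(0.001174421487595359))
binB (array([ 0.63267951, -0.25457095,  0.31302859]), np.float64(0.0010150892128943693))
S binA (array([ 0.63844657, -0.14852405,  0.31279304]), np.float64(0.0004587524670749307))
S binB (array([ 0.63153667, -0.24935001,  0.31438867]), np.float64(0.0034902575517574965))
S h (array([0.65590622, 0.14146922, 0.31189787]), np.float64(0.0005603758213150013))
S h2 (array([0.65657129, 0.16765595, 0.31321425]), np.float64(0.003903983311921287))
S Rend (array([ 0.62904685, -0.31211111,  0.31262084]), np.float64(0.0012229485026266165))
S Lend (array([0.66338678, 0.26819327, 0.31173328]), np.float64(0.001146955108975161
[... 203 characters left out ...]
(3.597533769998862e-16))
hook (array([ 0.511582  , -0.34806647,  0.23582512]), np.float64(0.0001580538209376944))
Send (array([ 0.51617176, -0.39068871,  0.23641923]), np.float64(0.0003940908939844229))
Shook (array([ 0.51101224, -0.34566898,  0.23635995]), np.float64(0.001361689749532743))
end z.235 [ 0.51640253 -0.39188136  0.235     ] [ 0.50337962 -0.27171704  0.235     ] [ 0.51152314 -0.34832662  0.235     ]
pot rim top [0.48701452 0.28104453 0.07      ] hoop [0.48758669 0.28259973 0.15      ] [0.48677535 0.30348244 0.15      ]
side rim [0.49204245 0.28267213 0.07      ] (array([0.48477845, 0.29801798, 0.14879268]), np.float64(0.006036213530482321))
jar [0.5200233  0.05311438 0.055     ]
```

```bash
python3 -m inch '0 0 0 0 0 0.09 0; 0 0 0 0 0 0.09 0;0 0 0 0 0 0.09 0;0 0 0 0.12 0 0 0;0 0 0 0.12 0 0 0;0 0 0 0.12 0 0 0;0 0 0 0.12 0 0 0;0 0 0 0.12 0 0 0;0 0 0 0.12 0 0 0;0 0 0 0.12 0 0 0'
python3 - <<'E'
from m import *
s=state();print(s["joint_pos"].round(3));r=rot(s["tool_rot"]);print(r.as_matrix().round(3))
# hook yaw
a=onz(T,*ca(545,423),.235);b=onz(T,*ca(557,490),.22);print(a,b,np.degrees(np.arctan2(*(a-b)[[1,0]])))
a=onz(T,*ca(477,430),.09);b=onz(T,*ca(488,492),.09);print(a,b,np.degrees(np.arctan2(*(a-b)[[1,0]])))
# brush edges
for z in (.12,.2): print(z,onz(T,*cb(345,200),z),onz(T,*cb(255,190),z))
# brush in side view at x about .64
for uv in [(290,430),(400,400),(290,545),(388,515),(330,380)]: print("brush",ona(S,*sb(*uv),0,.65))
for uv in [(448,475),(520,555),(710,470)]: print("bin",ona(S,*sa(*uv),0,.6),ona(S,*sa(*uv),0,.68))
E
```

```text
time: 0.98
tool_pos: [0.2678, -0.5649, 0.2322]
tool_rot: [-0.313, 0.698, -0.587, 0.265]
contact_force: [-0.6, 0.2, -1.4]
gripper_width: 0.997
[-1.592  0.076  1.748  0.825  1.542 -0.318]
[[ 0.172 -0.653  0.737]
 [-0.985 -0.116  0.127]
 [ 0.002 -0.748 -0.663]]
[ 0.52799576 -0.34571285  0.235     ] [ 0.49366946 -0.35549234  0.22      ] 15.90215878785868
[ 0.52943957 -0.34922811  0.09      ] [ 0.49308457 -0.35477742  0.09      ] 8.678772879128324
0.12 [0.65947099 0.1195232  0.12      ] [0.6664619  0.18531938 0.12      ]
0.2 [0.64733539 0.10847986 0.2       ] [0.65383393 0.16964189 0.2       ]
brush [0.65       0.11537637 0.17529596]
brush [0.65       0.20036568 0.15776216]
brush [0.65      0.1227133 0.103849 ]
brush [0.65       0.2017152  0.08601461]
brush [0.65       0.14234328 0.19254715]
bin [ 0.6        -0.25073324  0.23149123] [ 0.68       -0.28844485  0.29411162]
bin [ 0.6        -0.21899458  0.16436216] [ 0.68       -0.26106512  0.23620193]
bin [ 0.6        -0.09433457  0.15718414] [ 0.68       -0.15352568  0.23000973]
```

```bash
cat > go.py <<'E'
from m import *
def delta(tgt,grasp=True):
    s=state();r=rot(s["tool_rot"]);p=np.array(s["tool_pos"])
    t=np.array(tgt)+(0.019*r.as_matrix()[:,2] if grasp else 0)
    d=r.inv().apply(t-p);print("t",round(s["time"],2),"tool delta mm",(d*1000).round(1),"z",r.as_matrix()[:,2].round(3),"x",r.as_matrix()[:,0].round(3),"F",np.round(s["contact_force"],1),"w",round(s["gripper_width"],3));return d
E
python3 - <<'E'
from go import *
z=rot(state()["tool_rot"]).as_matrix()[:,2]
delta(np.array([.511,-.349,.163])-.1*z)
E
```

```text
t 0.98 tool delta mm [-171.1 -132.   171.7] z [ 0.737  0.127 -0.663] x [ 0.172 -0.985  0.002] F [-0.6  0.2 -1.4] w 0.997
```

```bash
python3 -m inch '-0.0214 -0.0165 0.0215 0 0 0 0;-0.0214 -0.0165 0.0215 0 0 0 0;-0.0214 -0.0165 0.0215 0 0 0 0;-0.0214 -0.0165 0.0215 0 0 0 0;-0.0214 -0.0165 0.0215 0 0 0 0;-0.0214 -0.0165 0.0215 0 0 0 0;-0.0214 -0.0165 0.0215 0 0 0 0;-0.0214 -0.0165 0.0215 0 0 0 0;0 0 0 0 0 0 0'
python3 - <<'E'
from go import *
delta([.511,-.349,.163])
W=camera_info("wrist");im=grab_frame("wrist");cv2.imwrite("pics/w1.png",im)
for p in [(.511,-.349,.163),(.511,-.349,.235),(.511,-.349,.099)]: print(proj(W,p,True))
cv2.imwrite("pics/s1.png",grab_frame("side"))
crop("pics/s1.png","pics/s1a.png",50,130,160,120,5)
E
```

```text
time: 1.73
tool_pos: [0.4537, -0.3532, 0.2136]
tool_rot: [-0.314, 0.701, -0.585, 0.26]
contact_force: [0.4, -0.6, -0.4]
gripper_width: 1.001
t 1.73 tool delta mm [ 6.3 -0.5 95.3] z [ 0.732  0.135 -0.667] x [ 0.179 -0.984 -0.003] F [ 0.4 -0.6 -0.4] w 1.001
[262.87888621 196.53533475]
[265.63674046 134.29780934]
[261.31160509 229.42785046]
```

View pics/w1.png

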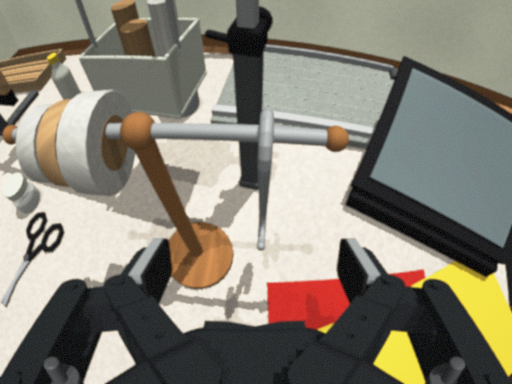

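View pics/s1a.png

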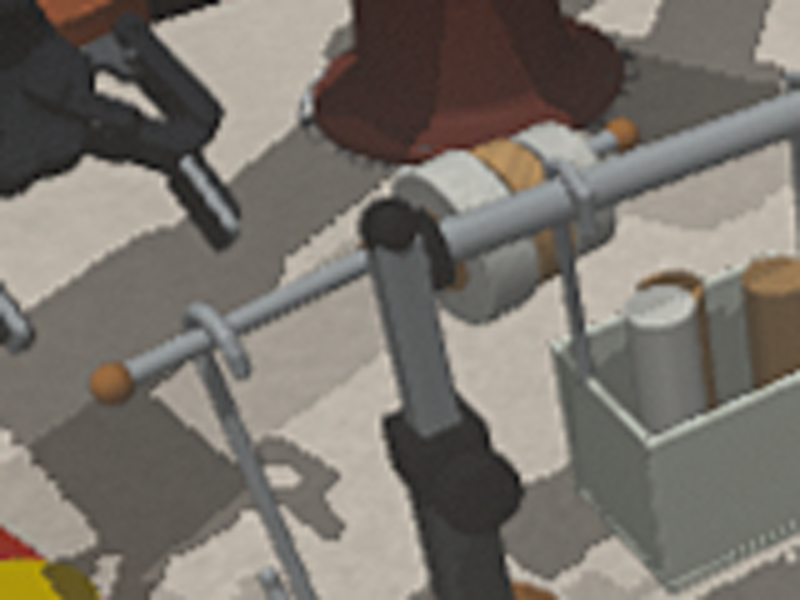

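Run:
```python
from go import *
delta([.5165,-.348,.143])
```

```text
t 1.83 tool delta mm [  2.4   9.7 115. ] z [ 0.733  0.131 -0.668] x [ 0.175 -0.985 -0.   ] F [-0.1 -0.2  0.4] w 0.997
```

```bash
python3 -m inch '0.0012 0.005 0.019 0 0 0 0;0.0012 0.0047 0.019 0 0 0 0;0 0 0.019 0 0 0 0;0 0 0.019 0 0 0 0;0 0 0.019 0 0 0 0;0 0 0.02 0 0 0 0;0 0 0 0 0 0 0;0 0 0 0 0 0 0'
python3 - <<'E'
from go import *
delta([.5165,-.348,.143])
W=camera_info("wrist");im=grab_frame("wrist");cv2.imwrite("pics/w2.png",im)
E
```

```text
time: 2.5
tool_pos: [0.5294, -0.3477, 0.1298]
tool_rot: [-0.312, 0.699, -0.588, 0.261]
contact_force: [0.8, 0.1, -0.1]
gripper_width: 1.001
t 2.5 tool delta mm [-1.9 -1.3  0.7] z [ 0.733  0.129 -0.668] x [ 0.172 -0.985 -0.002] F [ 0.8  0.1 -0.1] w 1.001
```

View pics/w2.png

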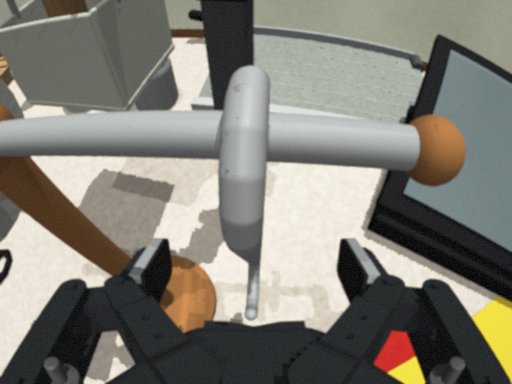

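```bash
python3 -m inch '-0.002 0 0 0 0 0 1;0 0 0 0 0 0 1;0 0 0 0 0 0 1;0 0 0 0 0 0 1;0 0 0 0 0 0 1;0 0 0 0 0 0 1;0 0 0 0 0 0 1;0 0 0 0 0 0 1'
python3 - <<'E'
from go import *
delta([.5165,-.348,.143])
W=camera_info("wrist");im=grab_frame("wrist");cv2.imwrite("pics/w3.png",im)
cv2.imwrite("pics/s3.png",grab_frame("side"))
crop("pics/s3.png","pics/s3a.png",50,130,160,120,5)
E
```

```text
time: 3.22
tool_pos: [0.5298, -0.3451, 0.1311]
tool_rot: [-0.312, 0.699, -0.587, 0.262]
contact_force: [-0.1, 1.3, 1.4]
gripper_width: 0.073
t 3.22 tool delta mm [0.6 0.2 0.9] z [ 0.734  0.129 -0.667] x [ 0.173 -0.985  0.   ] F [-0.1  1.3  1.4] w 0.073
```

View pics/w3.png

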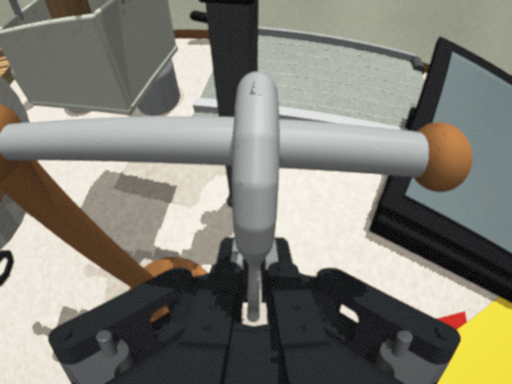

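View pics/s3a.png

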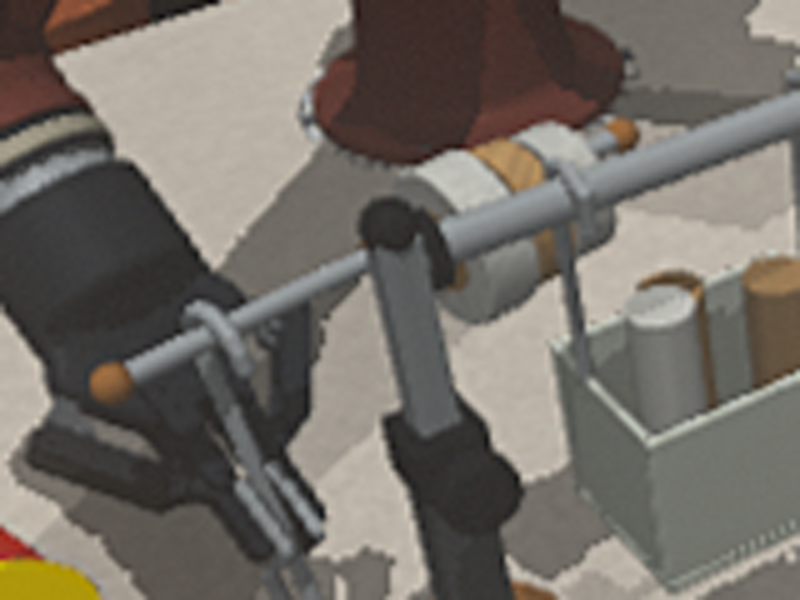

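```bash
python3 -m inch '0 -0.006 -0.0053 0 0 0 1;0 -0.006 -0.0053 0 0 0 1;0 -0.006 -0.0053 0 0 0 1;0 -0.006 -0.0054 0 0 0 1;0 0 0 0 0 0 1'
python3 - <<'E'
from go import *
delta([.5165,-.348,.143])
cv2.imwrite("pics/s4.png",grab_frame("side"))
crop("pics/s4.png","pics/s4a.png",50,130,160,120,5)
E
```

```text
time: 3.73
tool_pos: [0.5307, -0.3462, 0.166]
tool_rot: [-0.312, 0.699, -0.586, 0.264]
contact_force: [0.1, -0.5, -1.1]
gripper_width: 0.072
t 3.73 tool delta mm [-0.8 26.7 23.7] z [ 0.735  0.126 -0.666] x [ 0.173 -0.985  0.004] F [ 0.1 -0.5 -1.1] w 0.072
```

View pics/s4a.png

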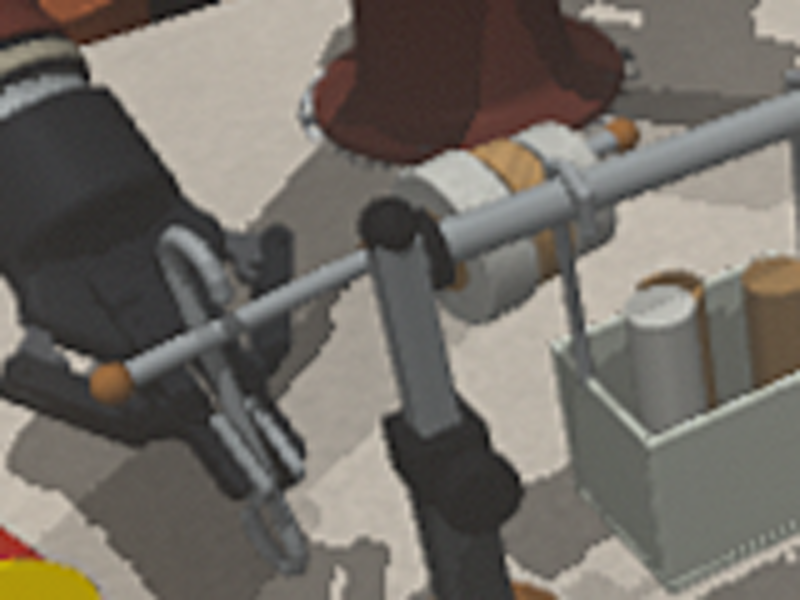

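```bash
python3 -m inch '0 0.0067 -0.0075 0 0 0 1;0 0.0133 -0.0149 0 0 0 1;0 0.0133 -0.0149 0 0 0 1;0 0.0133 -0.0149 0 0 0 1;0 0.0133 -0.0149 0 0 0 1;0 -0.02 -0.018 0 0 0 1;0 -0.02 -0.018 0 0 0 1;0 -0.02 -0.018 0 0 0 1;0 -0.02 -0.018 0 0 0 1;0 0 0 0 0 0 1'
python3 - <<'E'
from go import *
delta([.5165,-.348,.143])
print(state()["tool_pos"],state()["joint_pos"].round(2))
cv2.imwrite("pics/s5.png",grab_frame("side"))
cv2.imwrite("pics/w5.png",grab_frame("wrist"))
E
```

```text
time: 4.62
tool_pos: [0.4416, -0.3629, 0.2775]
tool_rot: [-0.311, 0.7, -0.586, 0.267]
contact_force: [0.6, -1.3, -0.1]
gripper_width: 0.073
t 4.62 tool delta mm [ -3.1  49.7 165.5] z [ 0.737  0.122 -0.665] x [ 0.172 -0.985  0.01 ] F [ 0.6 -1.3 -0.1] w 0.073
[ 0.44158035 -0.36292854  0.27751949] [-1.2  -0.32  2.03  0.85  1.32  0.02]
```

View pics/s5.png

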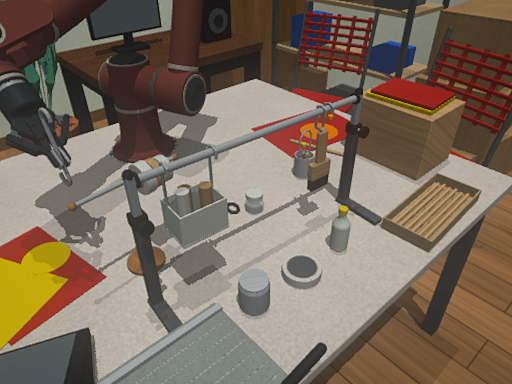

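View pics/w5.png

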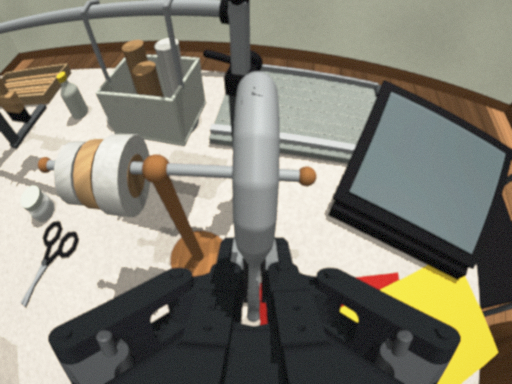

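```bash
python3 -m inch '0 -0.015 -0.0133 0 0.0577 0.0513 1;0 -0.015 -0.0133 0 0.0577 0.0513 1;0 -0.015 -0.0133 0 0.0577 0.0513 1;0 -0.015 -0.0133 0 0 0 1;0 0 0 0 0 0 1'
python3 - <<'E'
from go import *
z=rot(state()["tool_rot"]).as_matrix()[:,2];print(np.degrees(np.arctan2(z[1],z[0])))
delta([.651-.09,-.0145,.355-.083])
delta([.651-.09,-.0145,.375-.083])
E
```

```text
time: 5.13
tool_pos: [0.4418, -0.3607, 0.3538]
tool_rot: [0.279, -0.627, 0.663, -0.299]
contact_force: [0.3, -0.0, 0.4]
gripper_width: 0.077
-3.533896648869701
t 5.13 tool delta mm [-352.9   -6.2  146.3] z [ 0.745 -0.046 -0.665] x [-0.057 -0.998  0.005] F [ 0.3 -0.   0.4] w 0.077
t 5.13 tool delta mm [-352.8  -21.1  133. ] z [ 0.745 -0.046 -0.665] x [-0.057 -0.998  0.005] F [ 0.3 -0.   0.4] w 0.077
```

```bash
python3 -m inch '-0.02 0 0 0 0 0 1;-0.037 0 0 0 0 0 1;-0.037 0 0 0 0 0 1;-0.037 0 0 0 0 0 1;-0.037 0 0 0 0 0 1;-0.037 0 0 0 0 0 1;-0.037 0 0 0 0 0 1;-0.037 0 0 0 0 0 1;-0.037 0 0 0 0 0 1;-0.037 0 0 0 0 0 1'; python3 -m inch '0 0 0 0 0 0 1;0 0 0 0 0 0 1';python3 - <<'E'
from go import *
print(state()["joint_pos"].round(2))
delta([.651-.09,-.0145,.375-.083])
cv2.imwrite("pics/w6.png",grab_frame("wrist"))
E
```

```text
time: 5.97
tool_pos: [0.4692, -0.0086, 0.3468]
tool_rot: [0.277, -0.628, 0.666, -0.293]
contact_force: [0.5, 0.4, -1.8]
gripper_width: 0.071
time: 6.13
tool_pos: [0.4691, -0.0053, 0.3475]
tool_rot: [0.278, -0.632, 0.662, -0.292]
contact_force: [-0.4, 0.3, -1.0]
gripper_width: 0.073
[-0.27 -1.01  2.31  0.19  1.03  1.32]
t 6.13 tool delta mm [  4.8 -21.2 124.5] z [ 0.737 -0.035 -0.675] x [-0.047 -0.999  0.   ] F [-0.4  0.3 -1. ] w 0.073
```

View pics/w6.png

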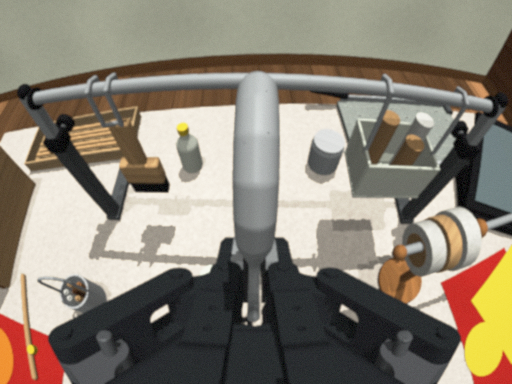

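Run:
```python
from go import *
W=camera_info("wrist")
for uv in [(60,96),(150,86),(330,82),(480,100)]: print("rail",onz(W,*uv,.312,True))
for uv in [(390,85),(115,90),(92,92),(462,95)]: print("hangers",onz(W,*uv,.312,True))
print("brush inner",ona(W,166,170,0,.64,True),ona(W,165,192,0,.64,True))
print("bin inner",ona(W,348,150,0,.62,True),ona(W,350,195,0,.6,True))
# height by intersecting wrist rays with top-plane
o1,n1=plane(T,cb(100,147),ca(490,206))
for uv in [(60,96),(150,86),(330,82),(480,100)]:
    o,d=ray(W,*uv,True);print(o+d*(n1@(o1-o))/(n1@d))
```

```text
rail [0.65920053 0.20582269 0.312     ]
rail [0.65132998 0.08939664 0.312     ]
rail [ 0.64511947 -0.09377822  0.312     ]
rail [ 0.63665586 -0.29633758  0.312     ]
hangers [ 0.64541077 -0.16294778  0.312     ]
hangers [0.65243714 0.1297477  0.312     ]
hangers [0.65541926 0.1595015  0.312     ]
hangers [ 0.64132748 -0.26646919  0.312     ]
brush inner [0.64       0.10256341 0.17627634] [0.64       0.11902173 0.11848999]
bin inner [ 0.62       -0.12736818  0.23013852] [ 0.6        -0.14656382  0.15521317]
[0.65999081 0.20649781 0.31140252]
[0.65317785 0.09012484 0.3105568 ]
[ 0.64154775 -0.09240538  0.31486416]
[ 0.62939368 -0.28686491  0.31804386]
```

```bash
cat >> go.py <<'E'
def hk(s,dz):  # hook_upper target relative to rail (mm along heading, mm above axis)
    return delta([.647+(s+5)/1000,-.018-s*.06/1000,.312+(dz-83)/1000])
def hks():
    st=state();r=rot(st["tool_rot"]).as_matrix();g=np.array(st["tool_pos"])-.019*r[:,2]
    print("s %.1f dz %.1f y %.4f"%((g[0]-.647)*1000-5,(g[2]-.312)*1000+83,g[1]),"F",np.round(st["contact_force"],1),"w",round(st["gripper_width"],3),"t",st["time"])
E
python3 - <<'E'
from go import *
hks();hk(-60,26)
E
```

```text
s -196.8 dz 131.7 y -0.0072 F [ 0.4 -0.8 -1.6] w 0.078 t 6.1833
t 6.18 tool delta mm [ -0.  -14.3 172.5] z [ 0.737 -0.039 -0.674] x [-0.052 -0.999  0.   ] F [ 0.4 -0.8 -1.6] w 0.078
```

```bash
python3 -m inch '0 -0.0024 0.0287 0 0 0 1;0 -0.0024 0.0287 0 0 0 1;0 -0.0024 0.0287 0 0 0 1;0 -0.0024 0.0287 0 0 0 1;0 -0.0024 0.0287 0 0 0 1;0 -0.0024 0.0287 0 0 0 1;0 0 0 0 0 0 1;0 0 0 0 0 0 1'
python3 - <<'E'
from go import *
hks();hk(-17,22)
cv2.imwrite("pics/s7.png",grab_frame("side"))
crop("pics/s7.png","pics/s7a.png",180,70,160,120,5)
cv2.imwrite("pics/w7.png",grab_frame("wrist"))
W=camera_info("wrist");s=state();r=rot(s["tool_rot"]).as_matrix();g=np.array(s["tool_pos"])-.019*r[:,2]
u=g+[-.005,0,.083]; print(proj(S,u),proj(S,u+[0,0,.013]),proj(S,u+[.017,-.001,0]),proj(W,u+[.017,0,0],True),proj(W,u+[0,0,.02],True))
E
```

```text
time: 6.85
tool_pos: [0.6055, -0.0211, 0.2411]
tool_rot: [0.275, -0.627, 0.668, -0.293]
contact_force: [0.6, 0.7, -0.9]
gripper_width: 0.075
s -60.5 dz 25.0 y -0.0202 F [ 0.6  0.7 -0.9] w 0.075 t 6.85
t 6.85 tool delta mm [ -6.  -27.1  33.8] z [ 0.734 -0.046 -0.677] x [-0.063 -0.998 -0.   ] F [ 0.6  0.7 -0.9] w 0.075
[247.20960476 109.00056636] [247.09803856 103.15537069] [252.22015764 111.62855085] [252.9066672  114.52620051] [258.54873321 101.17968364]
```

View pics/s7a.png

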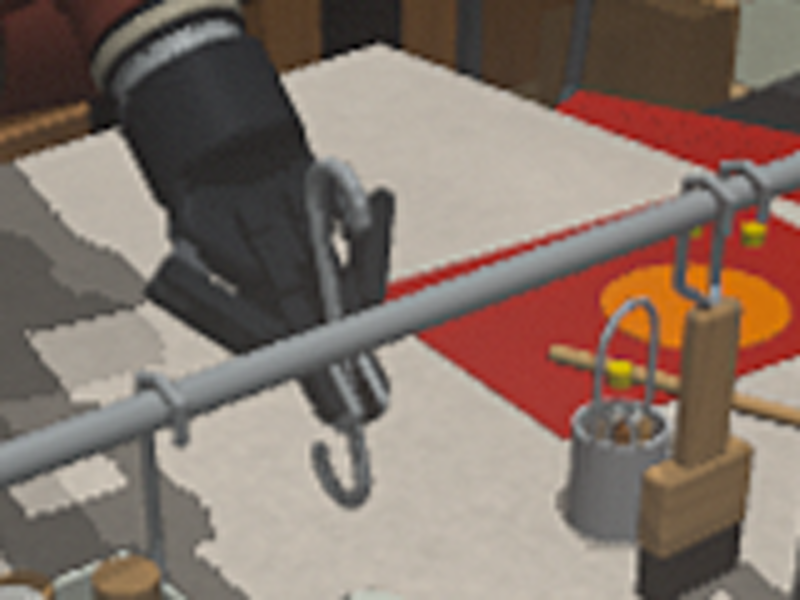

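View pics/w7.png

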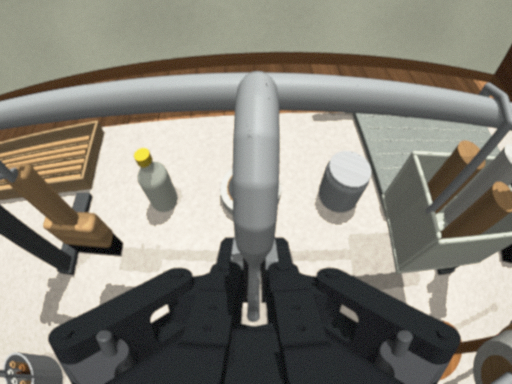

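```bash
python3 -m inch '-0.001 -0.007 0.0085 0 0 0 1;-0.001 -0.007 0.0085 0 0 0 1;-0.001 -0.007 0.0085 0 0 0 1;-0.001 -0.0061 0.0083 0 0 0 1;0 0 0 0 0 0 1;0 0 0 0 0 0 1'
python3 - <<'E'
from go import *
hks();hk(-17,12)
cv2.imwrite("pics/s8.png",grab_frame("side"))
crop("pics/s8.png","pics/s8a.png",200,80,100,75,8)
E
```

```text
time: 7.45
tool_pos: [0.6499, -0.0169, 0.2461]
tool_rot: [0.279, -0.627, 0.664, -0.296]
contact_force: [-1.4, -0.4, -0.8]
gripper_width: 0.072
s -16.3 dz 29.8 y -0.0161 F [-1.4 -0.4 -0.8] w 0.072 t 7.45
t 7.45 tool delta mm [ 0.9 13.7 11.4] z [ 0.742 -0.044 -0.669] x [-0.058 -0.998  0.001] F [-1.4 -0.4 -0.8] w 0.072
```

View pics/s8a.png

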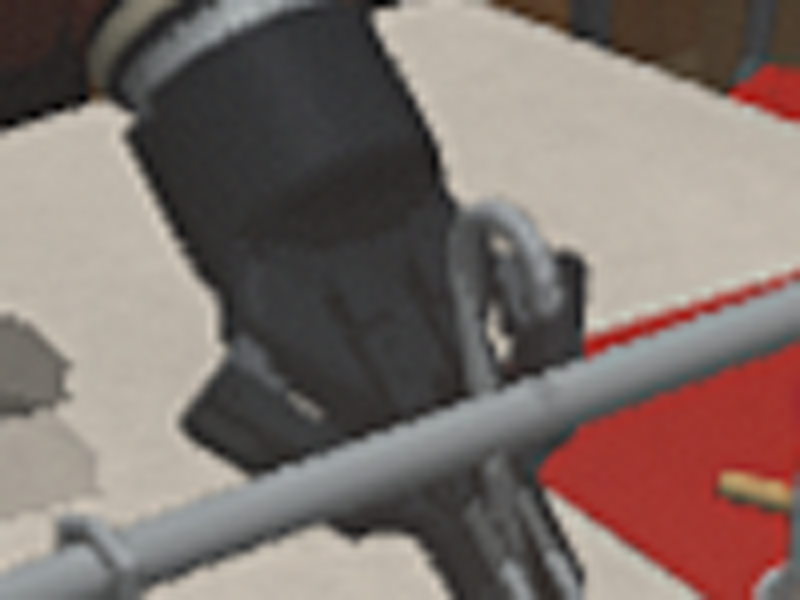

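```bash
python3 -m inch '0 0.0019 0.0017 0 0 0 1;0 0.0019 0.0017 0 0 0 1;0 0.0019 0.0017 0 0 0 1;0 0.0019 0.0017 0 0 0 1;0 0 0 0 0 0 1;0 0 0 0 0 0 1'
python3 - <<'E'
from go import *
hks()
E
python3 -m inch '0 0.0007 0.0007 0 0 0 1;0 0.0007 0.0007 0 0 0 1;0 0 0 0 0 0 1'
python3 - <<'E'
from go import *
hks()
E
python3 -m inch '0 0.0007 0.0007 0 0 0 1;0 0.0007 0.0007 0 0 0 1;0 0 0 0 0 0 1'
python3 - <<'E'
from go import *
hks()
E
```

```text
time: 8.0
tool_pos: [0.6497, -0.016, 0.2333]
tool_rot: [0.278, -0.628, 0.665, -0.295]
contact_force: [0.3, -0.2, -1.1]
gripper_width: 0.075
s -16.4 dz 17.0 y -0.0152 F [ 0.3 -0.2 -1.1] w 0.075 t 8.0
time: 8.25
tool_pos: [0.65, -0.016, 0.2317]
tool_rot: [0.278, -0.628, 0.664, -0.295]
contact_force: [0.2, 1.0, -1.8]
gripper_width: 0.073
s -16.1 dz 15.5 y -0.0152 F [ 0.2  1.  -1.8] w 0.073 t 8.25
time: 8.5
tool_pos: [0.65, -0.016, 0.2296]
tool_rot: [0.278, -0.628, 0.665, -0.295]
contact_force: [-0.1, -0.5, -0.8]
gripper_width: 0.074
s -16.0 dz 13.3 y -0.0152 F [-0.1 -0.5 -0.8] w 0.074 t 8.5
```

```bash
for k in 1; do python3 -m inch '0 0.0007 0.0007 0 0 0 1;0 0 0 0 0 0 1'; done
python3 - <<'E'
from go import *
hks()
E
python3 -m inch '0 0.0007 0.0007 0 0 0 1;0 0 0 0 0 0 1'
python3 - <<'E'
from go import *
hks()
cv2.imwrite("pics/s9.png",grab_frame("side"))
crop("pics/s9.png","pics/s9a.png",200,80,100,75,8)
E
```

```text
time: 8.67
tool_pos: [0.6501, -0.0161, 0.2287]
tool_rot: [0.278, -0.628, 0.664, -0.295]
contact_force: [-0.4, 0.1, -1.3]
gripper_width: 0.071
s -16.0 dz 12.4 y -0.0152 F [-0.4  0.1 -1.3] w 0.071 t 8.6667
time: 8.83
tool_pos: [0.6503, -0.0161, 0.228]
tool_rot: [0.279, -0.627, 0.664, -0.295]
contact_force: [-0.1, 0.1, -0.2]
gripper_width: 0.072
s -15.8 dz 11.8 y -0.0153 F [-0.1  0.1 -0.2] w 0.072 t 8.8333
```

View pics/s9a.png

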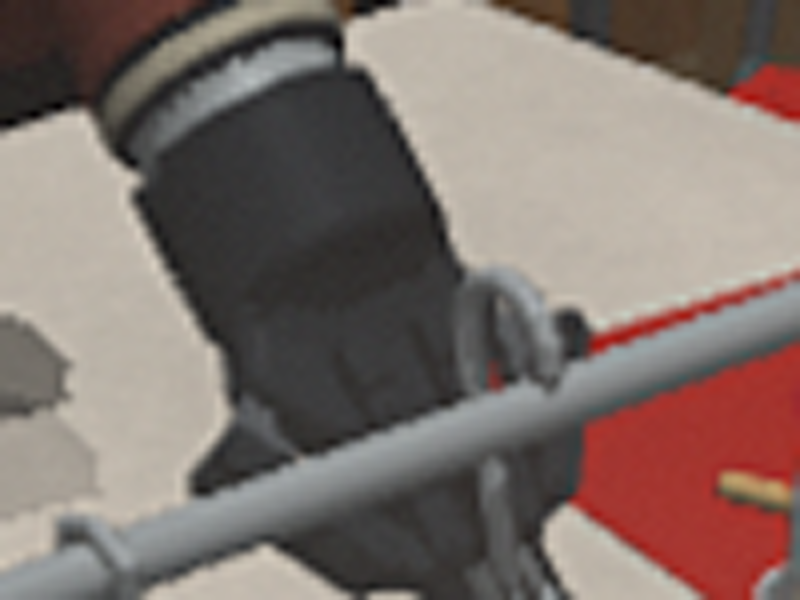

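```bash
python3 -m inch '0 0.0007 0.0007 0 0 0 1;0 0 0 0 0 0 1'
python3 - <<'E'
from go import *
hks()
E
python3 -m inch '0 0.0007 0.0007 0 0 0 1;0 0 0 0 0 0 1'
python3 - <<'E'
from go import *
hks()
E
```

```text
time: 9.05
tool_pos: [0.6507, -0.0162, 0.2278]
tool_rot: [0.279, -0.627, 0.664, -0.296]
contact_force: [-0.2, 0.4, -0.1]
gripper_width: 0.074
s -15.4 dz 11.5 y -0.0153 F [-0.2  0.4 -0.1] w 0.074 t 9.05
time: 9.22
tool_pos: [0.6511, -0.0163, 0.2275]
tool_rot: [0.279, -0.627, 0.664, -0.296]
contact_force: [-0.2, -0.1, 2.3]
gripper_width: 0.075
s -15.0 dz 11.2 y -0.0154 F [-0.2 -0.1  2.3] w 0.075 t 9.2167
```

```bash
python3 -m inch '0 -0.0022 -0.002 0 0 0 1;0 -0.0022 -0.002 0 0 0 1;0 -0.0016 0.0019 0 0 0 1;0 -0.0016 0.0019 0 0 0 1;0 0 0 0 0 0 1;0 0 0 0 0 0 1'
python3 - <<'E'
from go import *
hks();hk(-7,13)
E
```

```text
time: 9.72
tool_pos: [0.6551, -0.0163, 0.2311]
tool_rot: [0.278, -0.628, 0.665, -0.295]
contact_force: [0.3, 0.2, -1.6]
gripper_width: 0.075
s -10.9 dz 14.8 y -0.0155 F [ 0.3  0.2 -1.6] w 0.075 t 9.7167
t 9.72 tool delta mm [ 1.9 -1.4  4.2] z [ 0.74  -0.043 -0.671] x [-0.057 -0.998  0.   ] F [ 0.3  0.2 -1.6] w 0.075
```

```bash
python3 -m inch '0 -0.0007 0.0021 0 0 0 1;0 -0.0007 0.0021 0 0 0 1;0 0 0 0 0 0 1'
python3 - <<'E'
from go import *
hks();hk(-2,5)
E
python3 -m inch '0 0.0006 0.0028 0 0 0 1;0 0.0006 0.0028 0 0 0 1;0 0 0 0 0 0 1'
python3 - <<'E'
from go import *
hks();hk(-1,5)
cv2.imwrite("pics/s10.png",grab_frame("side"))
crop("pics/s10.png","pics/s10a.png",200,80,100,75,8)
E
```

```text
time: 9.97
tool_pos: [0.6594, -0.0166, 0.2295]
tool_rot: [0.278, -0.628, 0.665, -0.295]
contact_force: [0.0, 0.3, -1.8]
gripper_width: 0.075
s -6.6 dz 13.3 y -0.0158 F [ 0.   0.3 -1.8] w 0.075 t 9.9667
t 9.97 tool delta mm [1.8 2.9 9.1] z [ 0.74  -0.043 -0.671] x [-0.057 -0.998  0.   ] F [ 0.   0.3 -1.8] w 0.075
time: 10.22
tool_pos: [0.6625, -0.0168, 0.2244]
tool_rot: [0.278, -0.628, 0.665, -0.295]
contact_force: [-0.2, 0.0, -1.9]
gripper_width: 0.074
s -3.5 dz 8.1 y -0.0159 F [-0.2  0.  -1.9] w 0.074 t 10.2167
t 10.22 tool delta mm [1.9 0.5 4. ] z [ 0.74  -0.043 -0.671] x [-0.057 -0.998  0.   ] F [-0.2  0.  -1.9] w 0.074
```

View pics/s10a.png

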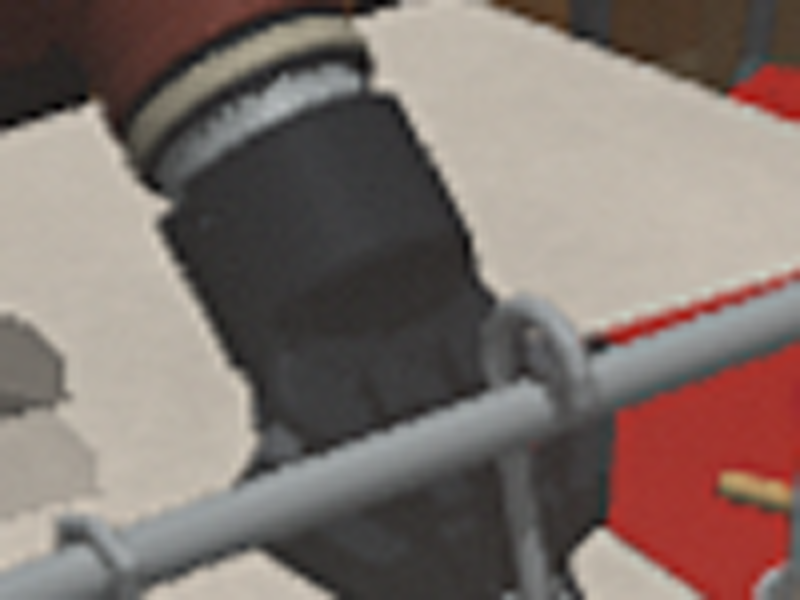

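```bash
python3 -m inch '0 0.0013 0.0026 0 0 0 1;0 0.0013 0.0025 0 0 0 1;0 0.0013 0.0025 0 0 0 1;0 0 0 0 0 0 1'
python3 - <<'E'
from go import *
hks()
E
python3 -m inch '0 0.0011 0.001 0 0 0 1;0 0.0011 0.001 0 0 0 1;0 0 0 0 0 0 1'
python3 - <<'E'
from go import *
hks();
E
```

```text
time: 10.6
tool_pos: [0.6654, -0.0169, 0.2161]
tool_rot: [0.278, -0.628, 0.665, -0.295]
contact_force: [0.3, -0.2, -1.5]
gripper_width: 0.069
s -0.7 dz -0.1 y -0.0161 F [ 0.3 -0.2 -1.5] w 0.069 t 10.6
time: 10.85
tool_pos: [0.6655, -0.0169, 0.2139]
tool_rot: [0.278, -0.628, 0.665, -0.295]
contact_force: [0.5, -0.6, -1.4]
gripper_width: 0.073
s -0.6 dz -2.4 y -0.0161 F [ 0.5 -0.6 -1.4] w 0.073 t 10.85
```

```bash
python3 -m inch '0 0.0008 0.0007 0 0 0 1;0 0.0008 0.0007 0 0 0 1;0 0 0 0 0 0 1'
python3 - <<'E'
from go import *
hks()
E
python3 -m inch '0 0.0008 0.0007 0 0 0 1;0 0 0 0 0 0 1'
python3 - <<'E'
from go import *
hks();
E
python3 -m inch '0 0.0008 0.0007 0 0 0 1;0 0 0 0 0 0 1'
python3 - <<'E'
from go import *
hks();
cv2.imwrite("pics/s11.png",grab_frame("side"))
crop("pics/s11.png","pics/s11a.png",200,80,100,75,8)
E
```

```text
time: 11.1
tool_pos: [0.6655, -0.017, 0.212]
tool_rot: [0.278, -0.628, 0.664, -0.295]
contact_force: [-0.0, 0.1, -0.6]
gripper_width: 0.074
s -0.5 dz -4.2 y -0.0161 F [-0.   0.1 -0.6] w 0.074 t 11.1
time: 11.27
tool_pos: [0.6659, -0.017, 0.2117]
tool_rot: [0.279, -0.627, 0.664, -0.296]
contact_force: [-0.2, 0.3, -0.2]
gripper_width: 0.071
s -0.2 dz -4.6 y -0.0162 F [-0.2  0.3 -0.2] w 0.071 t 11.2667
time: 11.43
tool_pos: [0.6663, -0.0171, 0.2115]
tool_rot: [0.279, -0.627, 0.664, -0.296]
contact_force: [-1.1, 0.3, 2.4]
gripper_width: 0.08
s 0.2 dz -4.8 y -0.0163 F [-1.1  0.3  2.4] w 0.08 t 11.4333
```

View pics/s11a.png

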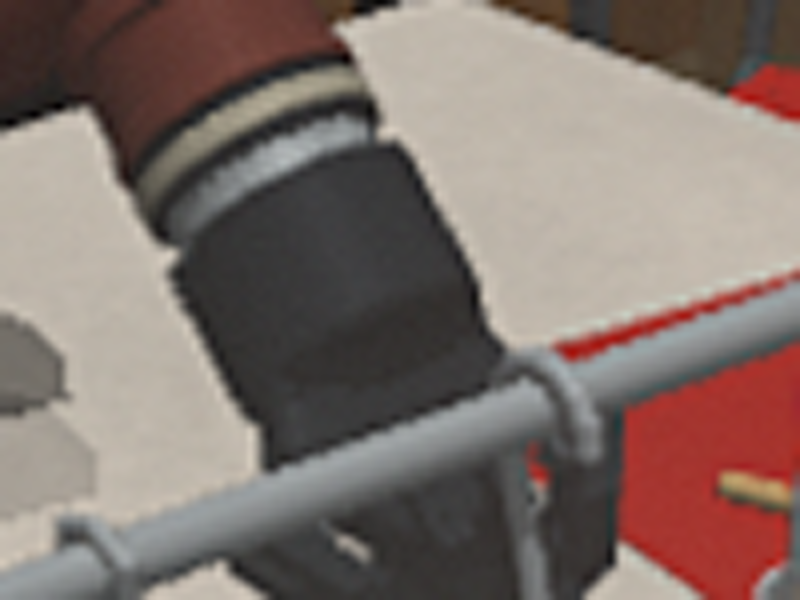

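```bash
python3 -m inch '0 -0.0008 -0.0007 0 0 0 1;0 0 0 0 0 0 0.85;0 0 0 0 0 0 0.7;0 0 0 0 0 0 0.5;0 0 0 0 0 0 0.4;0 0 0 0 0 0 0.4'
python3 - <<'E'
from go import *
hks();
cv2.imwrite("pics/w12.png",grab_frame("wrist"))
cv2.imwrite("pics/s12.png",grab_frame("side"))
crop("pics/s12.png","pics/s12a.png",200,80,100,75,8)
E
```

```text
time: 11.98
tool_pos: [0.6655, -0.017, 0.2109]
tool_rot: [0.278, -0.628, 0.665, -0.295]
contact_force: [0.1, 0.1, 0.2]
gripper_width: 0.601
s -0.6 dz -5.4 y -0.0162 F [0.1 0.1 0.2] w 0.601 t 11.9833
```

View pics/w12.png

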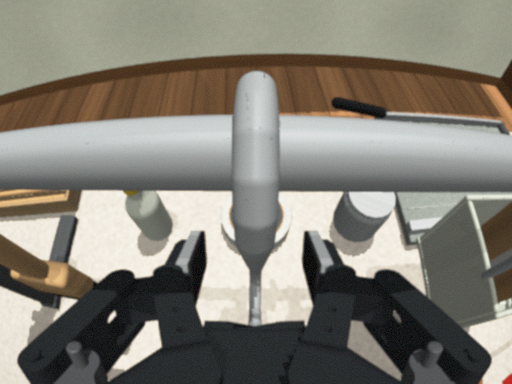

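View pics/s12a.png

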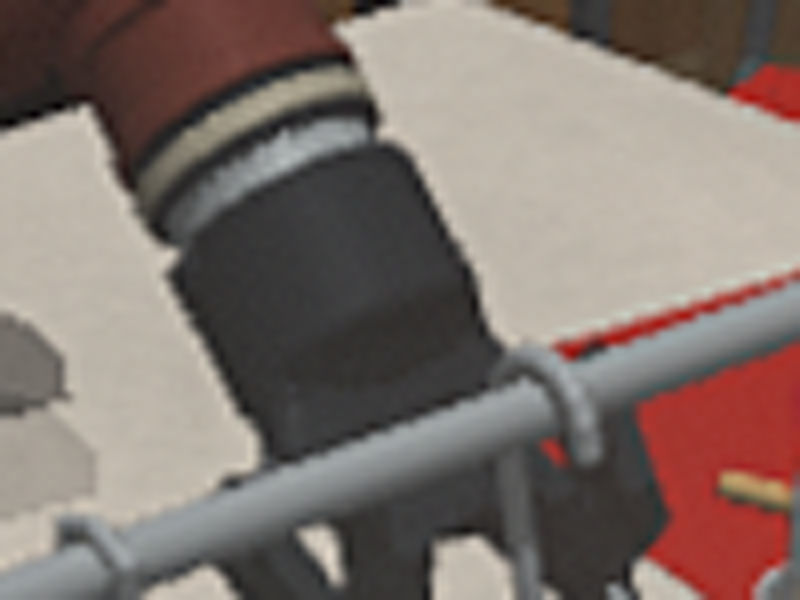

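```bash
python3 -m inch '0 0 -0.008 0 0 0 0.3;0 0 -0.015 0 0 0 0.3;0 0 -0.02 0 0 0 0.3;0 0 -0.025 0 0 0 0.3;0 0 -0.025 0 0 0 0.3;0 0 -0.025 0 0 0 0;0 0 -0.02 0 0 0 0;0 0 0 0 0 0 0'
python3 - <<'E'
from go import *
print(state()["joint_pos"].round(2))
delta([.48,.28,.15])
cv2.imwrite("pics/s13.png",grab_frame("side"))
cv2.imwrite("pics/w13.png",grab_frame("wrist"))
crop("pics/s13.png","pics/s13a.png",180,70,200,150,4)
E
```

```text
time: 12.75
tool_pos: [0.563, -0.0111, 0.3095]
tool_rot: [0.281, -0.626, 0.663, -0.299]
contact_force: [-0.1, -0.9, 0.3]
gripper_width: 1.0
[-0.21 -0.67  2.21  0.16  0.77  1.35]
t 12.75 tool delta mm [-286.1  185.    50.1] z [ 0.746 -0.044 -0.664] x [-0.057 -0.998  0.002] F [-0.1 -0.9  0.3] w 1.0
```

View pics/s13a.png

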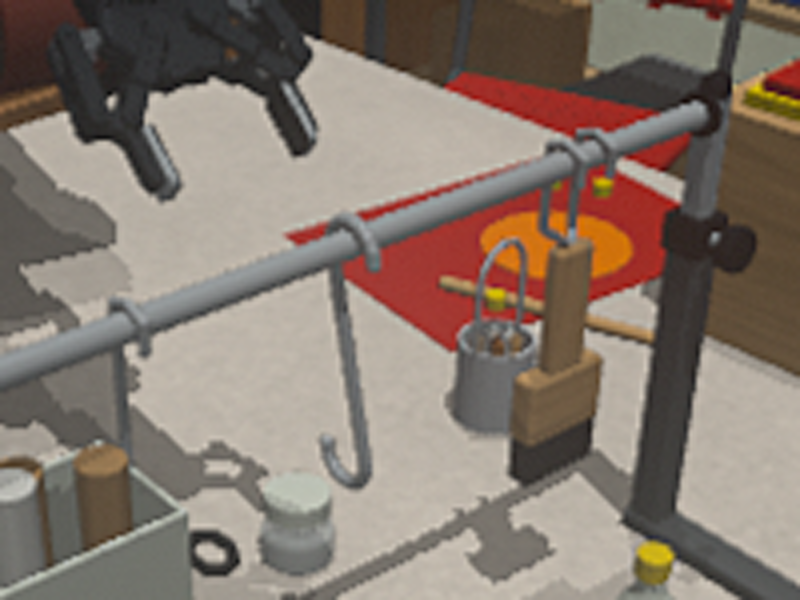

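View pics/w13.png

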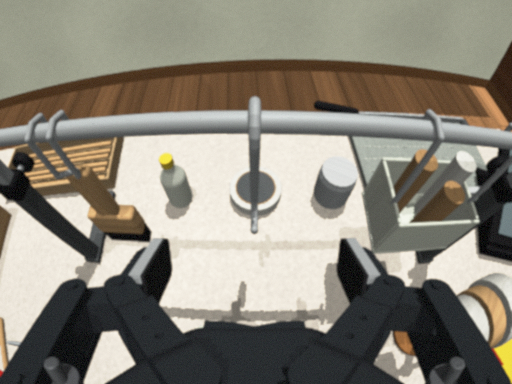

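```bash
python3 -m inch '-0.018 0.003 -0.003 0 0 0 0;-0.034 0.0045 -0.005 0 0 0 0;-0.034 0.0045 -0.005 0 0 0 0;-0.034 0.0045 -0.005 0 0 0 0;-0.034 0.0045 -0.005 0 0 0 0;-0.034 0.0045 -0.005 0 0 0 0;-0.034 0.0045 -0.005 0 0 0 0;-0.034 0.0045 -0.005 0 0 0 0;-0.03 0.0045 -0.005 0 0 0 0;0 0 0 0 0 0 0'
python3 - <<'E'
from go import *
print(state()["joint_pos"].round(2))
delta([.489,.282,.05])
W=camera_info("wrist");im=grab_frame("wrist");cv2.imwrite("pics/w14.png",im)
print(W)
for p in [(.489,.282,.07),(.489,.282,.15),(.489,.282,0)]: print(proj(W,p,True))
E
```

```text
time: 13.68
tool_pos: [0.5206, 0.283, 0.3007]
tool_rot: [0.278, -0.631, 0.662, -0.293]
contact_force: [-0.4, 0.1, 0.1]
gripper_width: 0.998
[ 0.58 -0.43  2.07 -0.6   0.87  2.44]
t 13.68 tool delta mm [  2.2 206.7 164.5] z [ 0.739 -0.038 -0.673] x [-0.05  -0.999  0.002] F [-0.4  0.1  0.1] w 0.998
{'vertical_fov': 65.70646984690485, 'cx': 253.97300331082027, 'cy': 188.7051806383221, 'origin': array([0.46415299, 0.28648297, 0.45092907]), 'rotation': array([ 0.18294173, -0.6645474 ,  0.69821985, -0.19338596])}
[256.11179831 329.41511242]
[256.79679535 324.24693061]
[255.70906627 332.43851095]
```

View pics/w14.png

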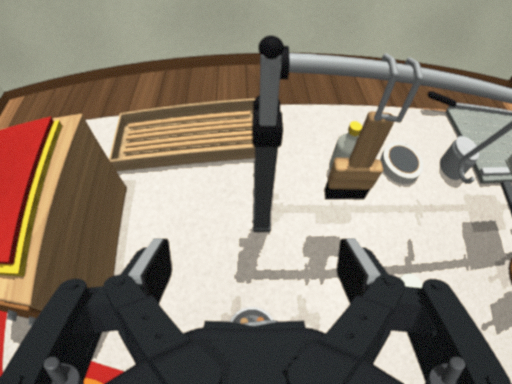

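```bash
python3 -m inch '0 0.0235 -0.0039 0 0 0 0;0 0.0235 -0.0039 0 0 0 0;0 0.0235 -0.0039 0 0 0 0;0 0.0235 -0.0039 0 0 0 0;0 0.0235 -0.0039 0 0 0 0;0 0.0235 -0.0039 0 0 0 0;0 0.0235 -0.0039 0 0 0 0;0 0.0235 -0.0039 0 0 0 0;0 0 0 0 0 0 0;0 0 0 0 0 0 0'
python3 - <<'E'
from go import *
print(state()["joint_pos"].round(2))
delta([.489,.282,.05])
W=camera_info("wrist");im=grab_frame("wrist");cv2.imwrite("pics/w15.png",im)
for p in [(.489,.282,.07),(.489,.282,.15),(.489,.282,0)]: print(proj(W,p,True))
E
```

```text
time: 14.57
tool_pos: [0.3724, 0.2854, 0.1829]
tool_rot: [0.277, -0.628, 0.664, -0.295]
contact_force: [0.3, 0.6, 0.5]
gripper_width: 1.005
[ 0.84 -0.61  2.39 -0.8   0.95  2.81]
t 14.57 tool delta mm [ -3.6  20.1 194.6] z [ 0.739 -0.044 -0.672] x [-0.057 -0.998  0.003] F [0.3 0.6 0.5] w 1.005
[251.03146789 176.08298135]
[250.58281914 123.87754123]
[251.32123266 206.65443311]
```

View pics/w15.png

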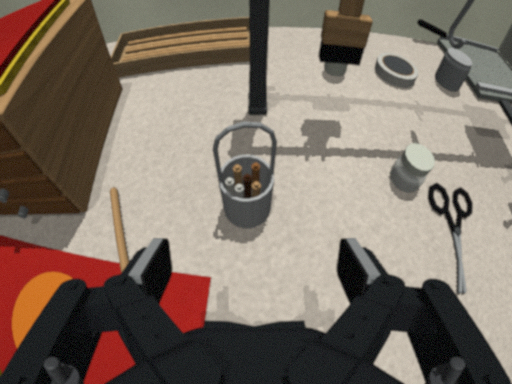

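Run:
```python
from go import *
crop("pics/w15.png","pics/w15a.png",195,100,100,130,5)
W=camera_info("wrist")
print(onz(W,247,178,.07,True),onz(W,244,126,.15,True))
```

```text
[0.48923014 0.28691477 0.07      ] [0.48969139 0.28802076 0.15      ]
```

View pics/w15a.png

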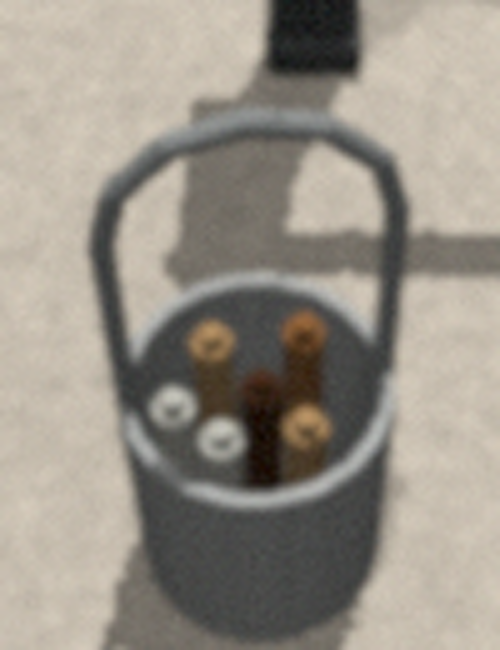

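Run:
```python
from go import *
W=camera_info("wrist")
c=lambda x,y:(x/5+195-.4,y/5+100-.4)
for (l,r,z) in [((124,400),(384,373),.07),((105,215),(397,185),.125)]:
    a=onz(W,*c(*l),z,True);b=onz(W,*c(*r),z,True);d=a-b
    print(a,b,np.linalg.norm(d),np.degrees(np.arctan2(-d[0],d[1])),(a+b)/2)
a=[onz(W,*c(*q),.07,True) for q in [(127,400),(397,395),(260,275),(260,503)]];print(np.array(a).round(4))
```

```text
[0.4889124  0.31634736 0.07      ] [0.4926363  0.26056733 0.07      ] 0.055904190503288834 3.8194246284386915 [0.49077435 0.28845735 0.07      ]
[0.4939943  0.31472152 0.125     ] [0.49806967 0.26034911 0.125     ] 0.05452492869324901 4.2864630477527275 [0.49603199 0.28753532 0.125     ]
[[0.4889 0.3157 0.07  ]
 [0.4869 0.2583 0.07  ]
 [0.5206 0.286  0.07  ]
 [0.4624 0.2885 0.07  ]]
```

```bash
python3 -m inch '0 0 0 0 -0.048 -0.0433 0;0 0 0 0 -0.048 -0.0433 0;0 0 0 0.07 0 0 0;0 0 0 0.07 0 0 0;0 0 0 0.07 0 0 0;0 0 0 0.07 0 0 0;0 0 0 0 0 0 0;0 0 0 0 0 0 0'
python3 - <<'E'
from go import *
print(state()["joint_pos"].round(2))
r=rot(state()["tool_rot"]).as_matrix();print(r.round(3),state()["tool_pos"])
delta([.4905,.286,.05]);delta(np.array([.4905,.286,.05])-.075*r[:,2])
E
```

```text
time: 15.28
tool_pos: [0.3732, 0.2684, 0.2021]
tool_rot: [-0.386, 0.628, -0.58, 0.346]
contact_force: [-0.2, -0.6, 0.3]
gripper_width: 0.999
[ 0.82 -0.86  2.58 -1.02  0.76  2.85]
[[ 0.087 -0.462  0.883]
 [-0.996 -0.029  0.083]
 [-0.012 -0.887 -0.462]] [0.37318289 0.26843063 0.20212471]
t 15.28 tool delta mm [ -5.4  80.2 194.4] z [ 0.883  0.083 -0.462] x [ 0.087 -0.996 -0.012] F [-0.2 -0.6  0.3] w 0.999
t 15.28 tool delta mm [ -5.4  80.2 119.4] z [ 0.883  0.083 -0.462] x [ 0.087 -0.996 -0.012] F [-0.2 -0.6  0.3] w 0.999
```

```bash
python3 -m inch '-0.0008 0.0115 0.017 0 0 0 0;-0.0008 0.0115 0.017 0 0 0 0;-0.0008 0.0115 0.017 0 0 0 0;-0.0008 0.0115 0.017 0 0 0 0;-0.0008 0.0115 0.017 0 0 0 0;-0.0008 0.0115 0.017 0 0 0 0;-0.0006 0.0112 0.0174 0 0 0 0;0 0 0 0 0 0 0;0 0 0 0 0 0 0'
python3 - <<'E'
from go import *
print(state()["joint_pos"].round(2))
r=rot(state()["tool_rot"]).as_matrix();print(r.round(3),state()["tool_pos"])
delta([.4905,.286,.05])
W=camera_info("wrist");im=grab_frame("wrist");cv2.imwrite("pics/w16.png",im)
for p in [(.4905,.286,.07),(.4905,.286,.15),(.4905,.286,0)]: print(proj(W,p,True))
cv2.imwrite("pics/s16.png",grab_frame("side"))
crop("pics/s16.png","pics/s16a.png",230,70,160,120,5)
E
```

```text
time: 16.03
tool_pos: [0.4297, 0.245, 0.1152]
tool_rot: [-0.368, 0.653, -0.586, 0.309]
contact_force: [0.6, -0.7, 0.1]
gripper_width: 1.002
[ 0.56 -0.63  2.58 -1.02  0.42  2.82]
[[ 0.123 -0.537  0.834]
 [-0.992 -0.042  0.119]
 [-0.028 -0.842 -0.538]] [0.42965617 0.24496532 0.11515335]
t 16.03 tool delta mm [-31.4  20.5 109.7] z [ 0.834  0.119 -0.538] x [ 0.123 -0.992 -0.028] F [ 0.6 -0.7  0.1] w 1.002
[214.60804569 199.8842264 ]
[198.50070105 117.63150301]
[224.1495032  243.95363497]
```

View pics/w16.png

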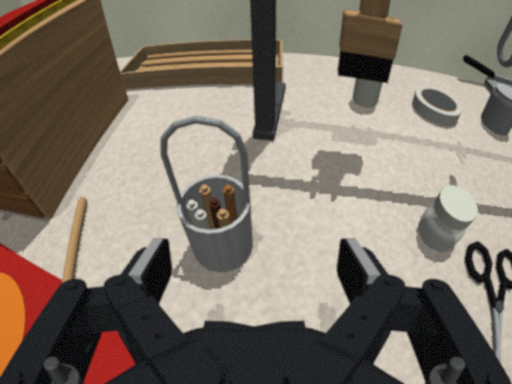

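View pics/s16a.png

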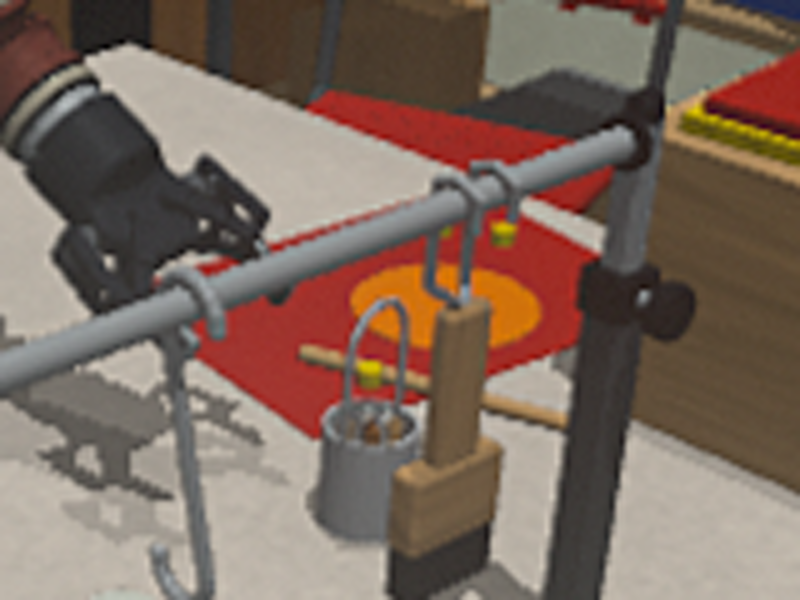

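```bash
python3 -m inch '0 0 0 -0.003 -0.087 -0.0557 0;0 0 0 -0.003 -0.087 -0.0557 0;0 0 0 -0.003 -0.087 -0.0557 0;0 0 0 0 0 0 0;0 0 0 0 0 0 0;0 0 0 0 0 0 0'
python3 - <<'E'
from go import *
print(state()["joint_pos"].round(2))
r=rot(state()["tool_rot"]).as_matrix();print(r.round(3),state()["tool_pos"])
delta([.4905,.286,.05]);delta(np.array([.4905,.286,.05])-.075*r[:,2])
E
```

```text
time: 16.63
tool_pos: [0.4363, 0.2565, 0.1115]
tool_rot: [-0.377, 0.698, -0.543, 0.274]
contact_force: [-0.6, 0.5, 0.3]
gripper_width: 1.0
[ 0.47 -0.64  2.58 -0.59  0.28  2.28]
[[ 0.259 -0.552  0.792]
 [-0.965 -0.125  0.229]
 [-0.028 -0.824 -0.565]] [0.43628599 0.25652662 0.11154402]
t 16.63 tool delta mm [-12.7  17.1 103.5] z [ 0.792  0.229 -0.565] x [ 0.259 -0.965 -0.028] F [-0.6  0.5  0.3] w 1.0
t 16.63 tool delta mm [-12.7  17.1  28.5] z [ 0.792  0.229 -0.565] x [ 0.259 -0.965 -0.028] F [-0.6  0.5  0.3] w 1.0
```

```bash
python3 -m inch '-0.0045 0.006 0.0095 0 0 0 0;-0.0045 0.006 0.0095 0 0 0 0;-0.004 0.005 0.0095 0 0 0 0;0 0 0 0 0 0 0;0 0 0 0 0 0 0'
python3 - <<'E'
from go import *
print(state()["joint_pos"].round(2))
r=rot(state()["tool_rot"]).as_matrix();print(r.round(3),state()["tool_pos"])
delta([.4905,.286,.05])
W=camera_info("wrist");im=grab_frame("wrist");cv2.imwrite("pics/w17.png",im)
for p in [(.4905,.286,.07),(.4905,.286,.15)]: print(proj(W,p,True))
E
```

```text
time: 17.05
tool_pos: [0.4454, 0.2726, 0.0819]
tool_rot: [-0.376, 0.7, -0.542, 0.273]
contact_force: [-0.1, 0.0, 0.1]
gripper_width: 0.998
[ 0.5  -0.46  2.54 -1.02  0.21  2.74]
[[ 0.263 -0.554  0.79 ]
 [-0.965 -0.129  0.23 ]
 [-0.025 -0.822 -0.568]] [0.44541091 0.2725529  0.08194765]
t 17.05 tool delta mm [-0.3 -0.4 75.9] z [ 0.79   0.23  -0.568] x [ 0.263 -0.965 -0.025] F [-0.1  0.   0.1] w 0.998
[253.68071373 187.68021132]
[249.2734008   81.59356265]
```

View pics/w17.png

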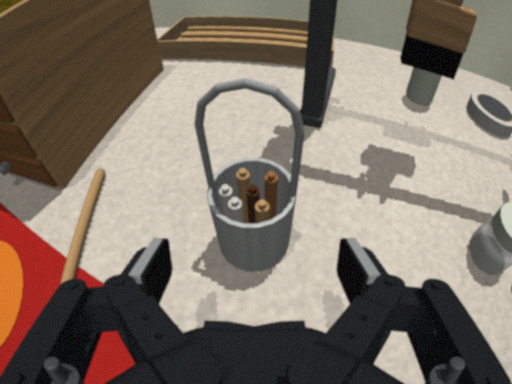

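```bash
python3 -m inch '0 0 0.013 0 0 0 0;0 0 0.013 0 0 0 0;0 0 0.013 0 0 0 0;0 0 0 0 0 0 0'
python3 - <<'E'
from go import *
print(state()["joint_pos"].round(2))
r=rot(state()["tool_rot"]).as_matrix();print(r.round(3),state()["tool_pos"])
delta([.4905,.286,.05])
E
```

```text
time: 17.43
tool_pos: [0.4761, 0.2726, 0.0751]
tool_rot: [-0.373, 0.704, -0.543, 0.265]
contact_force: [0.3, -0.9, -0.2]
gripper_width: 0.997
[ 0.45 -0.35  2.47 -1.02  0.14  2.72]
[[ 0.269 -0.567  0.778]
 [-0.962 -0.131  0.238]
 [-0.033 -0.813 -0.581]] [0.47609379 0.27256518 0.07509605]
t 17.43 tool delta mm [-8.2 10.5 48. ] z [ 0.778  0.238 -0.581] x [ 0.269 -0.962 -0.033] F [ 0.3 -0.9 -0.2] w 0.997
```

```bash
python3 -m inch '-0.002 0 0 -0.06 0 0 0;-0.002 0 0 -0.06 0 0 0;-0.002 0 0 -0.05 0 0 0;0 0 0 0 0 0 0;0 0 0 0 0 0 0'
python3 - <<'E'
from go import *
print(state()["joint_pos"].round(2))
r=rot(state()["tool_rot"]).as_matrix();print(r.round(3),state()["tool_pos"])
delta([.4905,.286,.05])
E
```

```text
time: 17.85
tool_pos: [0.4759, 0.2739, 0.076]
tool_rot: [-0.333, 0.721, -0.559, 0.239]
contact_force: [-0.2, -1.0, -0.0]
gripper_width: 1.001
[ 0.45 -0.35  2.43 -0.48  0.26  2.18]
[[ 0.261 -0.646  0.717]
 [-0.965 -0.154  0.212]
 [-0.027 -0.748 -0.664]] [0.47590866 0.27394674 0.07595169]
t 17.85 tool delta mm [-7.1  8.1 49.2] z [ 0.717  0.212 -0.664] x [ 0.261 -0.965 -0.027] F [-0.2 -1.  -0. ] w 1.001
```

```bash
python3 -m inch '-0.0035 0.005 0.01 0 0 0 0;-0.0036 0.005 0.011 0 0 0 0;0 0.001 0.012 0 0 0 0;0 0 0.013 0 0 0 0;0 0 0 0 0 0 0;0 0 0 0 0 0 0'
python3 - <<'E'
from go import *
print(state()["joint_pos"].round(2))
r=rot(state()["tool_rot"]).as_matrix();print(r.round(3),state()["tool_pos"])
delta([.4905,.286,.047])
W=camera_info("wrist");im=grab_frame("wrist");cv2.imwrite("pics/w18.png",im)
cv2.imwrite("pics/s18.png",grab_frame("side"))
crop("pics/s18.png","pics/s18a.png",230,70,160,120,5)
E
```

```text
time: 18.35
tool_pos: [0.4983, 0.2883, 0.0346]
tool_rot: [-0.331, 0.722, -0.559, 0.238]
contact_force: [0.4, 0.4, -0.9]
gripper_width: 1.0
[ 0.46 -0.15  2.36 -0.88  0.16  2.59]
[[ 0.261 -0.65   0.714]
 [-0.965 -0.155  0.212]
 [-0.027 -0.744 -0.668]] [0.49827969 0.28831383 0.03456731]
t 18.35 tool delta mm [-0.1 -3.8  4.7] z [ 0.714  0.212 -0.668] x [ 0.261 -0.965 -0.027] F [ 0.4  0.4 -0.9] w 1.0
```

View pics/w18.png

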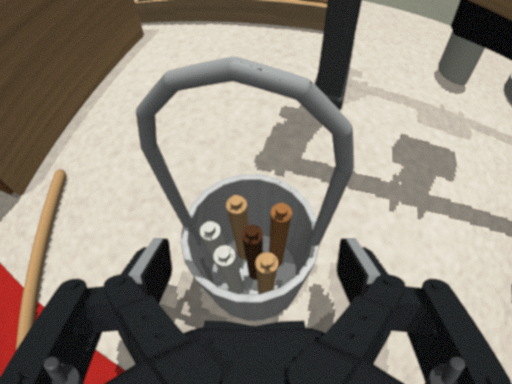

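View pics/s18a.png

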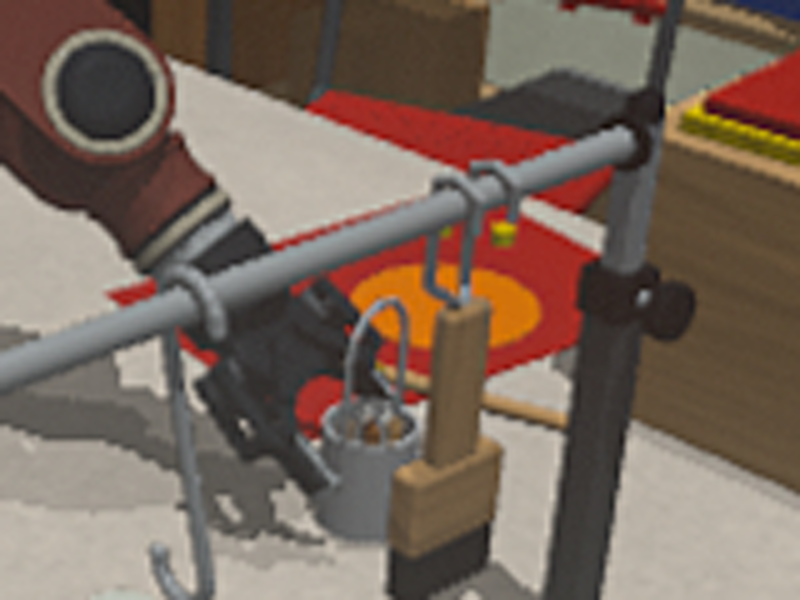

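```bash
python3 -m inch '0 0 0 0 0 0 1;0 0 0 0 0 0 1;0 0 0 0 0 0 1;0 0 0 0 0 0 1;0 0 0 0 0 0 1;0 0 0 0 0 0 1'
python3 - <<'E'
from go import *
delta([.4905,.286,.047])
cv2.imwrite("pics/w19.png",grab_frame("wrist"))
E
```

```text
time: 18.95
tool_pos: [0.4998, 0.2892, 0.0369]
tool_rot: [-0.333, 0.721, -0.559, 0.238]
contact_force: [-3.3, -1.6, 5.6]
gripper_width: 0.685
t 18.95 tool delta mm [ 0.3 -1.   4.9] z [ 0.716  0.213 -0.665] x [ 0.261 -0.965 -0.029] F [-3.3 -1.6  5.6] w 0.685
```

View pics/w19.png

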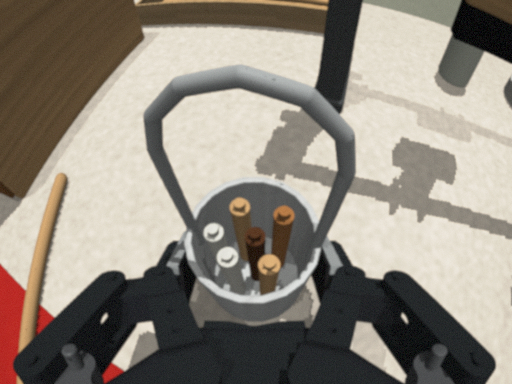

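```bash
python3 -m inch '0 -0.006 -0.005 0 0 0 1;0 -0.0112 -0.01 0 0 0 1;0 -0.0112 -0.01 0 0 0 1;0 -0.0112 -0.01 0 0 0 1;0 -0.0112 -0.01 0 0 0 1;0 -0.0112 -0.01 0 0 0 1;0 0 0 0 0 0 1;0 0 0 0 0 0 1'
python3 - <<'E'
from go import *
s=state();r=rot(s["tool_rot"]).as_matrix();print(r.round(3),s["tool_pos"],s["contact_force"],s["joint_pos"].round(2))
cv2.imwrite("pics/w20.png",grab_frame("wrist"))
cv2.imwrite("pics/s20.png",grab_frame("side"))
crop("pics/s20.png","pics/s20a.png",200,70,160,120,5)
E
```

```text
time: 19.67
tool_pos: [0.5002, 0.2865, 0.1188]
tool_rot: [-0.332, 0.721, -0.56, 0.238]
contact_force: [-0.6, 1.4, -1.8]
gripper_width: 0.679
[[ 0.26  -0.649  0.715]
 [-0.965 -0.152  0.212]
 [-0.029 -0.746 -0.666]] [0.50018983 0.28647013 0.11881729] [-0.58813839  1.38541026 -1.81055092] [ 0.45 -0.36  2.35 -0.36  0.34  2.06]
```

View pics/w20.png

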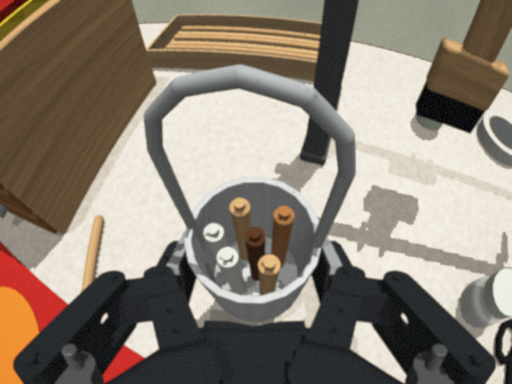

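View pics/s20a.png

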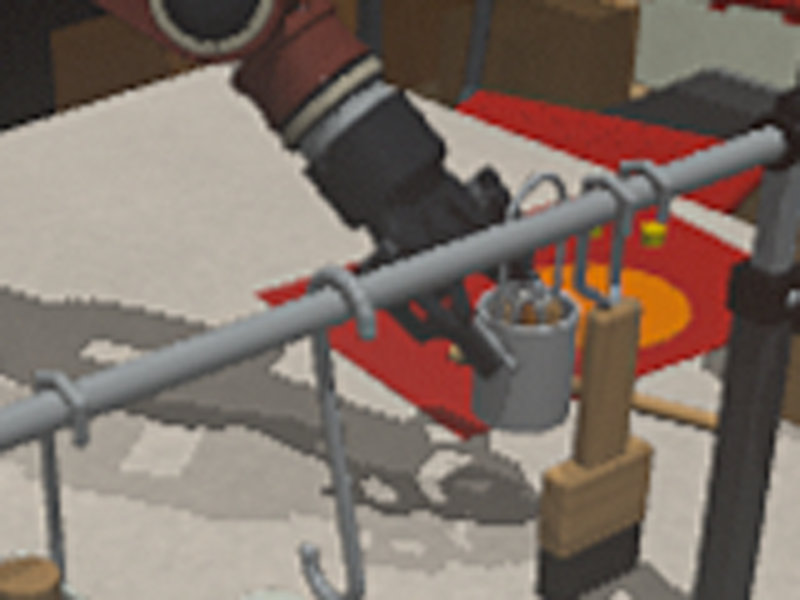

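Run:
```python
from go import *
crop("pics/w20.png","pics/w20a.png",130,50,240,260,2)
W=camera_info("wrist");s=state();r=rot(s["tool_rot"]).as_matrix();p=np.array(s["tool_pos"])
lift=.1188-.0360
def T_(x): return (r.T@(x-p)*1000).round(1)
rim=[onz(W,*q,.07+lift,True) for q in [(186,243),(323,243),(255,179),(255,312)]]
print(np.array(rim).round(4)); c=np.mean(rim,0);print("rim c",c,T_(c))
for l,rr,z in [((190,232),(316,245),.07),((150,120),(350,140),.125)]:
    a=onz(W,*l,z+lift,True);b=onz(W,*rr,z+lift,True);d=a-b;print(a,b,np.linalg.norm(d),np.degrees(np.arctan2(-d[0],d[1])))
h=onz(W,240,72,.15+lift,True);print("hoop",h,T_(h)); print(lift)
h=onz(W,248,76,.15+lift,True);print("hoop",h,T_(h))
print(proj(S,c+[0,0,.08]),proj(S,c))
```

```text
[[0.478  0.3091 0.1528]
 [0.4921 0.2544 0.1528]
 [0.5154 0.2895 0.1528]
 [0.4584 0.2742 0.1528]]
rim c [0.48598195 0.28179092 0.1528    ] [ -0.4 -17.8 -34.6]
[0.48316154 0.30921454 0.1528    ] [0.49059471 0.25706937 0.1528    ] 0.052672292527934816 8.11272637593691
[0.4937882  0.31392303 0.2078    ] [0.49935528 0.25764469 0.2078    ] 0.056553018341968804 5.649343666211989
hoop [0.48799122 0.28294103 0.2328    ] [ -3.3 -78.7 -86.4]
0.08280000000000001
hoop [0.48708661 0.28113522 0.2328    ] [ -1.8 -77.8 -87.4]
[305.47681654 104.31368224] [303.66215685 130.01128968]
```

View pics/w20a.png

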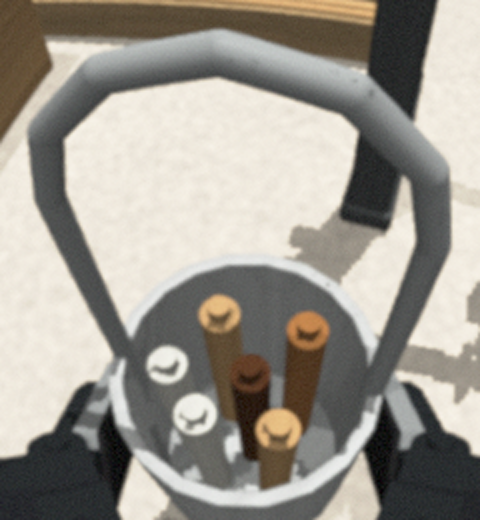

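```bash
python3 -m inch '0 0 0 0.0016 0.0413 0.0368 1;0 0 0 0.0016 0.0413 0.0368 1;0 0 0 0.0016 0.0413 0.0368 1;0 0 0 0 0 0 1'
cat >> go.py <<'E'
HO=np.array([-2.,-78,-87])/1000
def hoop():
    s=state();r=rot(s["tool_rot"]).as_matrix();return np.array(s["tool_pos"])+r@HO
def hd(t):
    s=state();r=rot(s["tool_rot"]).as_matrix();h=hoop()
    print("t %.2f"%s["time"],"hoop",h.round(4),"delta mm",(r.T@(np.array(t)-h)*1000).round(1),"F",np.round(s["contact_force"],1),"w",round(s["gripper_width"],3),"head",np.degrees(np.arctan2(r[1,2],r[0,2])).round(1))
E
python3 - <<'E'
from go import *
print(rot(state()["tool_rot"]).as_matrix().round(3));hd([.50,-.015,.235])
E
```

```text
time: 20.1
tool_pos: [0.499, 0.2871, 0.1161]
tool_rot: [-0.31, 0.675, -0.615, 0.263]
contact_force: [-0.6, 0.6, -0.7]
gripper_width: 0.682
[[ 0.104 -0.668  0.737]
 [-0.994 -0.05   0.095]
 [-0.027 -0.743 -0.669]]
t 20.10 hoop [0.4868 0.2847 0.2323] delta mm [299.2   4.2 -20.6] F [-0.6  0.6 -0.7] w 0.682 head 7.4
```

```bash
python3 -m inch '0.01 0 -0.001 0 0 0 1;0.02 0 -0.002 0 0 0 1;0.03 0.0005 -0.002 0 0 0 1;0.035 0.0005 -0.0025 0 0 0 1;0.035 0.0005 -0.0025 0 0 0 1;0.035 0.0005 -0.0025 0 0 0 1;0.035 0.0005 -0.0025 0 0 0 1;0.035 0.0005 -0.0025 0 0 0 1;0.03 0.0005 -0.002 0 0 0 1;0.02 0.0005 -0.002 0 0 0 1'; python3 -m inch '0.01 0 0 0 0 0 1;0.004 0 0 0 0 0 1;0 0 0 0 0 0 1;0 0 0 0 0 0 1'
python3 - <<'E'
from go import *
print(rot(state()["tool_rot"]).as_matrix().round(3),state()["joint_pos"].round(2));hd([.58,-.015,.205])
cv2.imwrite("pics/w21.png",grab_frame("wrist"))
cv2.imwrite("pics/s21.png",grab_frame("side"))
crop("pics/s21.png","pics/s21a.png",180,70,160,120,5)
E
```

```text
time: 20.93
tool_pos: [0.508, 0.0498, 0.1184]
tool_rot: [-0.307, 0.675, -0.618, 0.261]
contact_force: [0.1, -0.0, -0.5]
gripper_width: 0.682
time: 21.27
tool_pos: [0.5095, 0.0379, 0.1181]
tool_rot: [-0.306, 0.675, -0.618, 0.261]
contact_force: [0.1, 0.6, -2.0]
gripper_width: 0.681
[[ 0.1   -0.675  0.731]
 [-0.995 -0.048  0.092]
 [-0.027 -0.736 -0.676]] [-0.21 -0.65  2.52  0.49  0.53  0.94]
t 21.27 hoop [0.4984 0.0357 0.2344] delta mm [ 59.4 -31.   74.9] F [ 0.1  0.6 -2. ] w 0.681 head 7.2
```

View pics/w21.png

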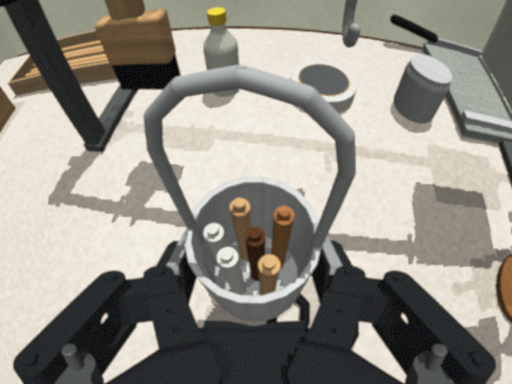

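View pics/s21a.png

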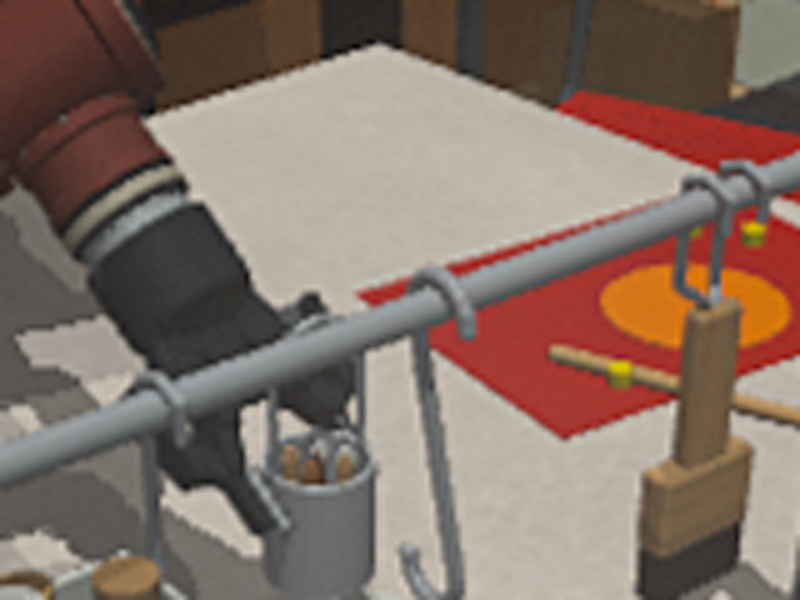

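Run:
```python
from go import *
hd([.56,-.014,.225])
```

```text
t 21.37 hoop [0.4984 0.0364 0.2348] delta mm [ 56.6 -31.9  46.9] F [ 0.2 -0.9 -2.9] w 0.68 head 7.2
```

```bash
python3 -m inch '0.0081 -0.0045 0.0067 0 0 0 1;0.0081 -0.0045 0.0067 0 0 0 1;0.0081 -0.0045 0.0067 0 0 0 1;0.0081 -0.0045 0.0067 0 0 0 1;0.0081 -0.0045 0.0067 0 0 0 1;0.0081 -0.0045 0.0067 0 0 0 1;0.008 -0.0049 0.0067 0 0 0 1;0 0 0 0 0 0 1;0 0 0 0 0 0 1'
python3 - <<'E'
from go import *
hd([.60,-.014,.205]);print(rot(state()["tool_rot"]).as_matrix()[2].round(3),state()["joint_pos"].round(2))
cv2.imwrite("pics/w22.png",grab_frame("wrist"))
cv2.imwrite("pics/s22.png",grab_frame("side"))
crop("pics/s22.png","pics/s22a.png",190,90,130,100,6)
E
```

```text
time: 22.12
tool_pos: [0.5714, -0.0118, 0.109]
tool_rot: [-0.307, 0.676, -0.618, 0.26]
contact_force: [0.7, -0.2, -0.8]
gripper_width: 0.68
t 22.12 hoop [ 0.5602 -0.0141  0.2253] delta mm [  4.5 -11.9  42.8] F [ 0.7 -0.2 -0.8] w 0.68 head 7.2
[-0.027 -0.736 -0.676] [-0.3  -0.37  2.37  0.73  0.48  0.63]
```

View pics/w22.png

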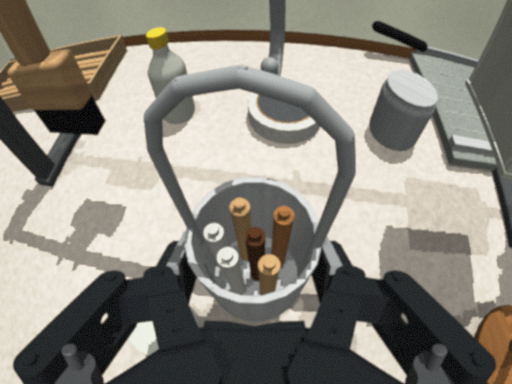

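View pics/s22a.png

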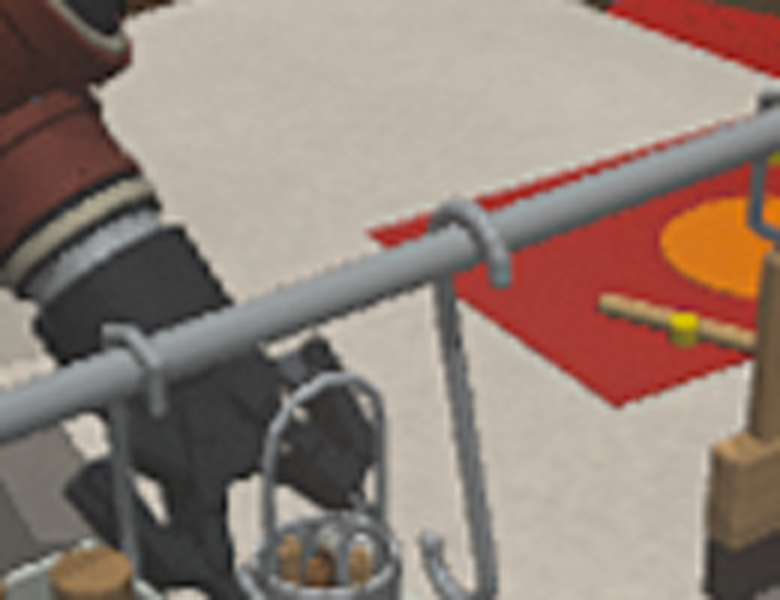

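Run:
```python
from go import *
W=camera_info("wrist")
c=lambda x,y:(x/6+190-.4,y/6+90-.4)
for n,p in [("tip",(.630,-.0155,.183)),("shanklow",(.663,-.0175,.184)),("shanktop",(.631,-.0155,.302)),("hoop",hoop())]:
    print(n,proj(W,p,True).round(1),(proj(S,p)).round(1),((proj(S,p)-[190,90])*6).round(0))
print("tri tip",tri(ray(W,269,60,True),ray(S,*c(430,535))))
print("tri hoop",tri(ray(W,248,76,True),ray(S,*c(335,378))),hoop())
```

```text
tip [272.8  55.4] [262.1 179.9] [433. 539.]
shanklow [280.   21.3] [271.6 186. ] [489. 576.]
shanktop [ 272.  -224.9] [262.7 132.7] [436. 256.]
hoop [246.   75.1] [242.1 151.9] [313. 371.]
tri tip (array([ 0.62569724, -0.01413882,  0.18325249]), np.float64(0.00010927354970050963))
tri hoop (array([ 0.56516405, -0.01139779,  0.22275933]), np.float64(0.005399222639530821)) [ 0.55972171 -0.01389776  0.22519247]
```

```bash
sed -i 's/^HO=.*/HO=np.array([-3.2,-80,-84.7])\/1000/' go.py
python3 - <<'E'
from go import *
hd([.605,-.0165,.199]);
E
```

```text
t 22.22 hoop [ 0.5626 -0.0124  0.2251] delta mm [ 9.1 -9.1 48.3] F [ 0.1  0.1 -1.6] w 0.684 head 7.2
```

```bash
python3 -m inch '0.0018 -0.0018 0.0096 0 0 0 1;0.0018 -0.0018 0.0096 0 0 0 1;0.0018 -0.0018 0.0096 0 0 0 1;0.0018 -0.0018 0.0096 0 0 0 1;0.0018 -0.0019 0.0096 0 0 0 1;0 0 0 0 0 0 1;0 0 0 0 0 0 1'
python3 - <<'E'
from go import *
hd([.645,-.0165,.198]);
cv2.imwrite("pics/w23.png",grab_frame("wrist"))
cv2.imwrite("pics/s23.png",grab_frame("side"))
crop("pics/s23.png","pics/s23a.png",210,110,100,75,8)
W=camera_info("wrist")
for n,p in [("tip",(.630,-.0155,.183)),("hoop",hoop())]:
    print(n,proj(W,p,True).round(1),((proj(S,p)-[210,110])*8).round(0))
E
```

```text
time: 22.8
tool_pos: [0.613, -0.016, 0.083]
tool_rot: [-0.307, 0.675, -0.618, 0.26]
contact_force: [-0.5, -0.3, -1.9]
gripper_width: 0.683
t 22.80 hoop [ 0.6048 -0.0168  0.1993] delta mm [  3.8 -26.2  30.3] F [-0.5 -0.3 -1.9] w 0.683 head 7.2
tip [249.9  62.1] [417. 559.]
hoop [240.1  66. ] [353. 475.]
```

View pics/w23.png

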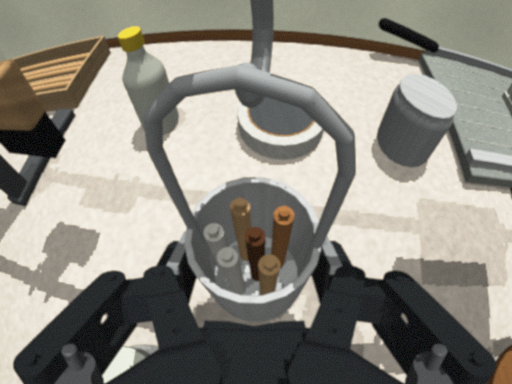

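View pics/s23a.png

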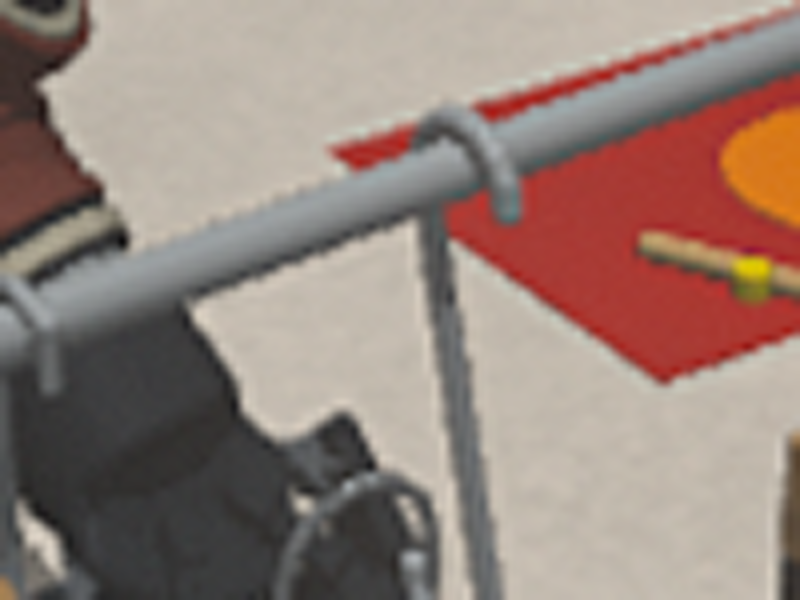

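```bash
python3 -m inch '0.0006 -0.0044 0.005 0 0 0 1;0.0006 -0.0044 0.005 0 0 0 1;0.0006 -0.0044 0.005 0 0 0 1;0 0 0 0 0 0 1'
python3 - <<'E'
from go import *
hd([.645,-.0165,.198]);
cv2.imwrite("pics/s24.png",grab_frame("side"))
crop("pics/s24.png","pics/s24a.png",210,130,100,75,8)
E
```

```text
time: 23.23
tool_pos: [0.6352, -0.0168, 0.0839]
tool_rot: [-0.307, 0.675, -0.618, 0.262]
contact_force: [-0.3, 1.2, -1.9]
gripper_width: 0.682
t 23.23 hoop [ 0.6266 -0.0175  0.2002] delta mm [  0.9 -10.8  15. ] F [-0.3  1.2 -1.9] w 0.682 head 7.1
```

View pics/s24a.png

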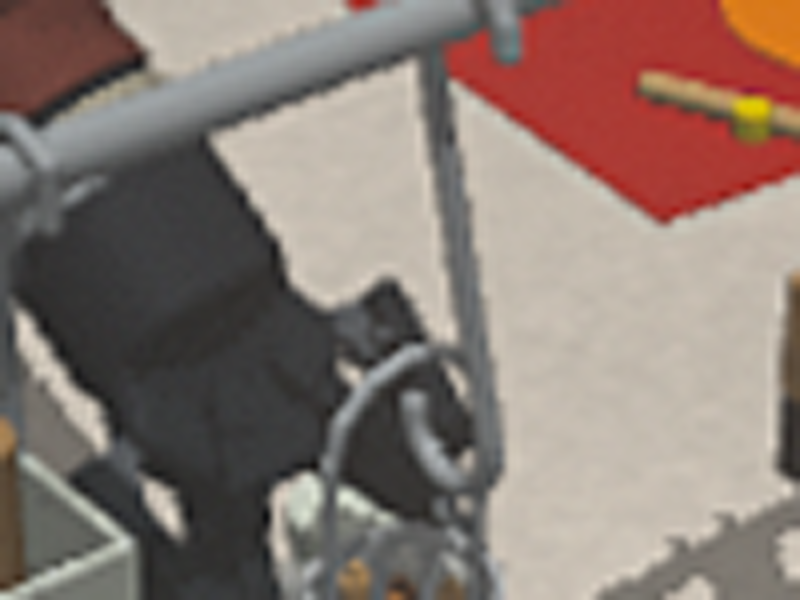

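```bash
python3 -m inch '0 -0.0036 0.005 0 0 0 1;0 -0.0036 0.005 0 0 0 1;0 -0.0028 0.0038 0 0 0 1;0 0 0 0 0 0 1'
python3 - <<'E'
from go import *
hd([.645,-.0165,.186]);
cv2.imwrite("pics/s25.png",grab_frame("side"))
crop("pics/s25.png","pics/s25a.png",220,135,80,60,10)
cv2.imwrite("pics/w25.png",grab_frame("wrist"))
E
```

```text
time: 23.62
tool_pos: [0.6514, -0.0148, 0.0811]
tool_rot: [-0.307, 0.675, -0.618, 0.261]
contact_force: [-0.3, 0.1, -0.5]
gripper_width: 0.686
t 23.62 hoop [ 0.643  -0.0155  0.1974] delta mm [1.5 7.1 9.1] F [-0.3  0.1 -0.5] w 0.686 head 7.1
```

View pics/s25a.png

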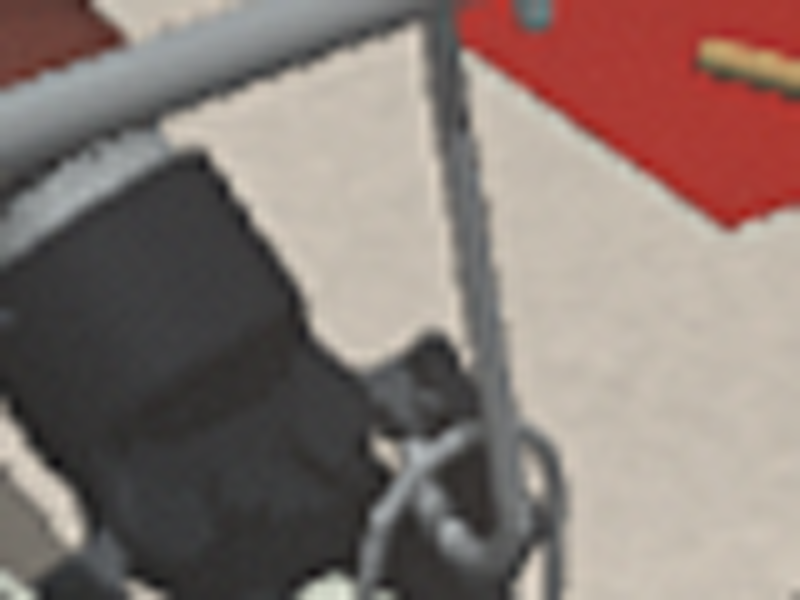

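View pics/w25.png

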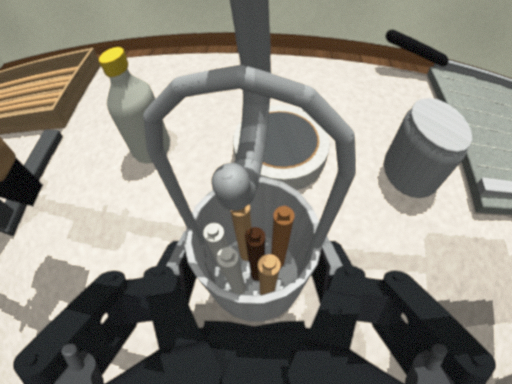

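```bash
python3 -m inch '0 0.0037 0.0034 0 0 0 1;0 0.0037 0.0034 0 0 0 1;0 0.0037 0.0034 0 0 0 1;0 0.0037 0.0034 0 0 0 1;0 0 0 0 0 0 1'
python3 - <<'E'
from go import *
hd([.645,-.0165,.1685]);
cv2.imwrite("pics/s26.png",grab_frame("side"))
crop("pics/s26.png","pics/s26a.png",220,135,80,60,10)
cv2.imwrite("pics/w26.png",grab_frame("wrist"))
E
```

```text
time: 24.13
tool_pos: [0.6492, -0.014, 0.0589]
tool_rot: [-0.306, 0.675, -0.619, 0.26]
contact_force: [-0.2, 0.6, -1.4]
gripper_width: 0.685
t 24.13 hoop [ 0.6411 -0.0148  0.1752] delta mm [2.3 2.4 7.2] F [-0.2  0.6 -1.4] w 0.685 head 7.2
```

View pics/s26a.png

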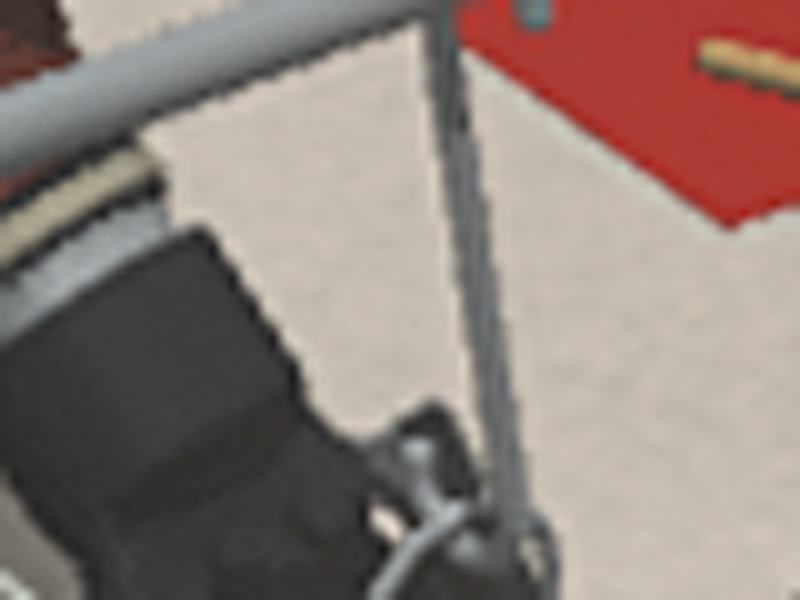

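View pics/w26.png

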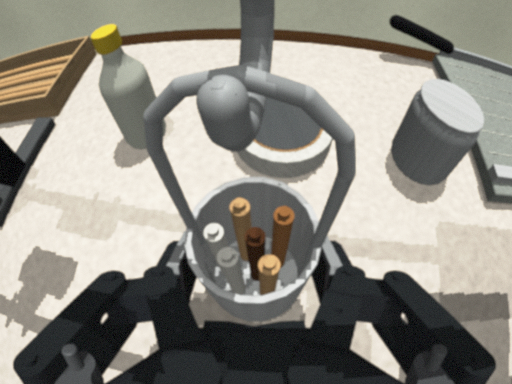

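```bash
python3 -m inch '0.0005 0.0008 0.0022 0 0 0 1;0.0005 0.0008 0.0022 0 0 0 1;0 0 0 0 0 0 1'
python3 - <<'E'
from go import *
hd([.645,-.0165,.1685]);
E
python3 -m inch '0 0.0008 0.001 0 0 0 1;0 0.0007 0.0007 0 0 0 1;0 0 0 0 0 0 1'
python3 - <<'E'
from go import *
hd([.645,-.0165,.1685]);
cv2.imwrite("pics/s27.png",grab_frame("side"))
crop("pics/s27.png","pics/s27a.png",220,135,80,60,10)
cv2.imwrite("pics/w27.png",grab_frame("wrist"))
E
```

```text
time: 24.48
tool_pos: [0.6527, -0.015, 0.0565]
tool_rot: [-0.307, 0.675, -0.618, 0.261]
contact_force: [-0.1, -0.7, -0.9]
gripper_width: 0.68
t 24.48 hoop [ 0.6444 -0.0158  0.1728] delta mm [0.9 2.8 3.2] F [-0.1 -0.7 -0.9] w 0.68 head 7.1
time: 24.73
tool_pos: [0.654, -0.0152, 0.0559]
tool_rot: [-0.307, 0.675, -0.618, 0.262]
contact_force: [-0.5, -0.1, 2.1]
gripper_width: 0.68
t 24.73 hoop [ 0.6454 -0.0159  0.1721] delta mm [0.6 2.9 2.1] F [-0.5 -0.1  2.1] w 0.68 head 7.1
```

View pics/s27a.png

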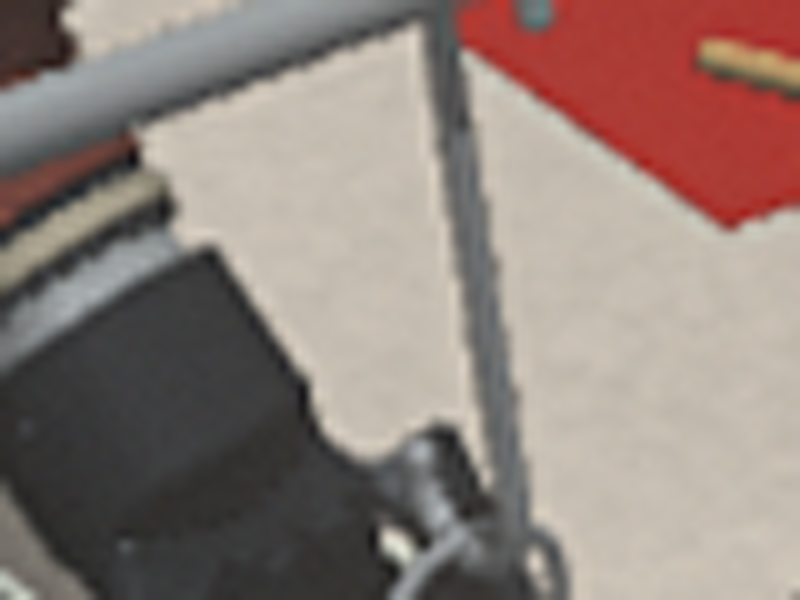

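View pics/w27.png

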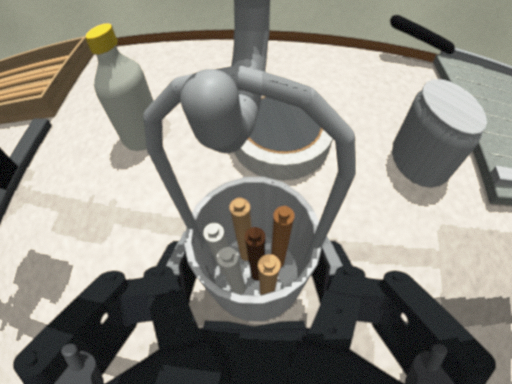

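```bash
python3 -m inch '0 0 0 0 0 0 0.25;0 0 0 0 0 0 0.15;0 0 0 0 0 0 0;0 0 0 0 0 0 0;0 0 0 0 0 0 0;0 0 0 0 0 0 0'
python3 - <<'E'
from go import *
hd([.645,-.0165,.1685]);
cv2.imwrite("pics/s28.png",grab_frame("side"))
crop("pics/s28.png","pics/s28a.png",200,120,120,90,6)
cv2.imwrite("pics/w28.png",grab_frame("wrist"))
E
```

```text
time: 25.33
tool_pos: [0.6526, -0.0148, 0.0541]
tool_rot: [-0.307, 0.675, -0.618, 0.261]
contact_force: [-0.4, 0.0, -0.3]
gripper_width: 0.998
t 25.33 hoop [ 0.6444 -0.0155  0.1704] delta mm [1.1 1.  1.6] F [-0.4  0.  -0.3] w 0.998 head 7.2
```

View pics/s28a.png

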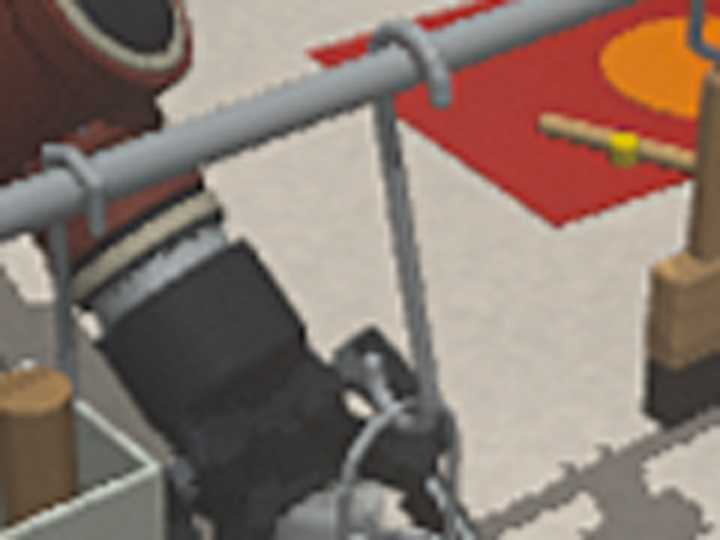

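View pics/w28.png

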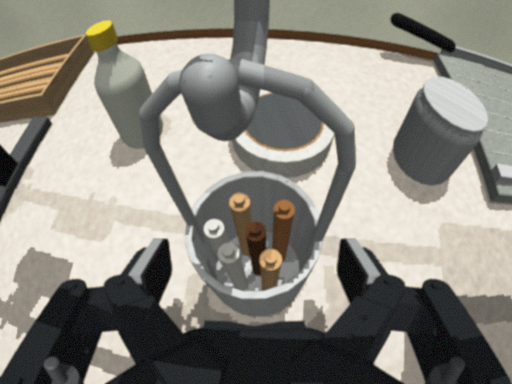

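```bash
python3 -m inch '0 0 -0.005 0 0 0 0;0 0 -0.008 0 0 0 0;0 0 -0.01 0 0 0 0;0 0 -0.01 0 0 0 0;0 0 0 0 0 0 0'
python3 - <<'E'
from go import *
hd([.645,-.0165,.1685]);
cv2.imwrite("pics/w29.png",grab_frame("wrist"))
E
```

```text
time: 25.85
tool_pos: [0.6285, -0.0181, 0.0781]
tool_rot: [-0.307, 0.675, -0.618, 0.262]
contact_force: [-0.8, 0.2, 0.2]
gripper_width: 0.995
t 25.85 hoop [ 0.62   -0.0188  0.1944] delta mm [ 0.9  2.1 36. ] F [-0.8  0.2  0.2] w 0.995 head 7.1
```

View pics/w29.png

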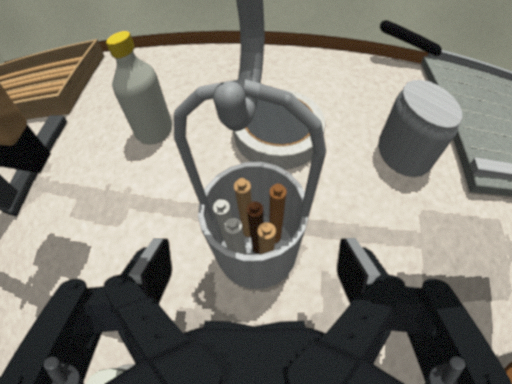

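Clear of the pot and hanging. The left finger is near the jar, so back out further along the tool axis.

```bash
python3 -m inch '0 0 -0.012 0 0 0 0;0 0 -0.018 0 0 0 0;0 0 -0.02 0 0 0 0;0 0 -0.02 0 0 0 0;0 0 -0.02 0 0 0 0;0 -0.01 -0.02 0 0 0 0;0 -0.01 -0.01 0 0 0 0;0 0 0 0 0 0 0;0 0 0 0 0 0 0;0 0 0 0 0 0 0'
python3 - <<'E'
from go import *
hd([.645,-.0165,.1685]);
cv2.imwrite("pics/w30.png",grab_frame("wrist"))
cv2.imwrite("pics/s30.png",grab_frame("side"))
cv2.imwrite("pics/t30.png",grab_frame("top"))
crop("pics/s30.png","pics/s30a.png",180,80,200,150,4)
E
python3 -m inch '0 0 0 0 0 0 0;0 0 0 0 0 0 0;0 0 0 0 0 0 0;0 0 0 0 0 0 0;0 0 0 0 0 0 0;0 0 0 0 0 0 0'
python3 - <<'E'
from go import *
a=cv2.imread("pics/s30.png");b=grab_frame("side");cv2.imwrite("pics/s31.png",b)
d=cv2.absdiff(a,b)[150:230,220:310].max(2);print("pot-region diff",(d>40).sum(),d.max())
E
```

```text
time: 26.73
tool_pos: [0.5541, -0.0276, 0.1712]
tool_rot: [-0.307, 0.675, -0.618, 0.26]
contact_force: [-0.7, -0.9, -0.3]
gripper_width: 0.998
t 26.73 hoop [ 0.546  -0.0285  0.2874] delta mm [  1.3  20.  153.9] F [-0.7 -0.9 -0.3] w 0.998 head 7.2
time: 27.38
tool_pos: [0.5544, -0.0279, 0.1726]
tool_rot: [-0.307, 0.675, -0.618, 0.261]
contact_force: [0.1, 0.2, 0.4]
gripper_width: 0.999
pot-region diff 20 84
```

View pics/s30a.png

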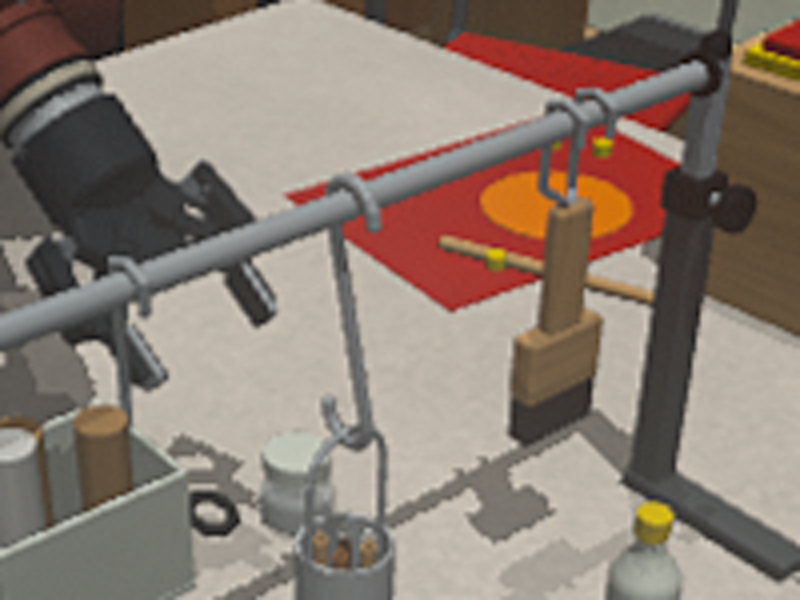

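View pics/w30.png

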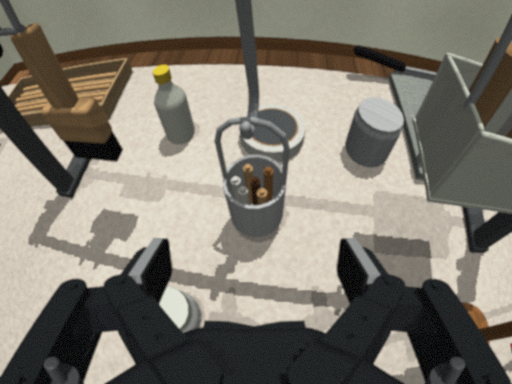

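View pics/t30.png

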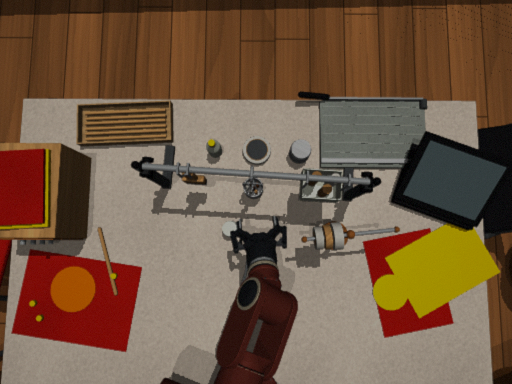

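```bash
Z='0 0 0 0 0 0 0'; python3 -m inch '0 0 -0.01 0 0 0 0;0 0 -0.02 0 0 0 0;0 0 -0.02 0 0 0 0;0 0 -0.01 0 0 0 0;0 0 0 0 0 0 0;0 0 0 0 0 0 0;0 0 0 0 0 0 0;0 0 0 0 0 0 0;0 0 0 0 0 0 0;0 0 0 0 0 0 0' | head -1
python3 -m inch '0 0 0 0 0 0 0;0 0 0 0 0 0 0;0 0 0 0 0 0 0;0 0 0 0 0 0 0;0 0 0 0 0 0 0;0 0 0 0 0 0 0;0 0 0 0 0 0 0;0 0 0 0 0 0 0;0 0 0 0 0 0 0;0 0 0 0 0 0 0' | head -1
python3 -m inch '0 0 0 0 0 0 0;0 0 0 0 0 0 0;0 0 0 0 0 0 0;0 0 0 0 0 0 0;0 0 0 0 0 0 0;0 0 0 0 0 0 0;0 0 0 0 0 0 0;0 0 0 0 0 0 0;0 0 0 0 0 0 0;0 0 0 0 0 0 0' | head -1
python3 - <<'E'
from go import *
f=[grab_frame("side").astype(int) for _ in range(8)]
for k in range(1,8):
    d=abs(f[k]-f[0])[125:240,220:310].max(2);print((d>40).sum(),d.max(),end="; ")
cv2.imwrite("pics/s32.png",f[-1].astype(np.uint8));print(state()["time"])
a=cv2.imread("pics/top0.png");b=grab_frame("top");cv2.imwrite("pics/t32.png",b)
for n,(u,v) in {"jar":(230,229),"tape":(257,150),"glue":(214,148),"tin":(300,151),"sciss":(252,250),"brush":(193,180),"bin":(322,185)}.items():
    A=a[v-14:v+15,u-14:u+15];B=b[v-20:v+21,u-20:u+21];m=cv2.matchTemplate(B,A,cv2.TM_CCOEFF_NORMED);_,x,_,l=cv2.minMaxLoc(m);print(n,round(x,2),l[0]-6,l[1]-6)
E
```

```text
time: 28.27
time: 29.1
time: 29.93
0 12; 0 10; 0 11; 0 10; 0 9; 0 10; 0 11; 30.3333
jar 0.89 0 0
tape 1.0 0 0
glue 1.0 0 0
tin 1.0 0 0
sciss 0.33 0 0
brush 1.0 0 0
bin 1.0 0 0
```

Run:
```python
from go import *
crop("pics/s32.png","pics/s32a.png",180,90,200,150,4)
```

View pics/s32a.png

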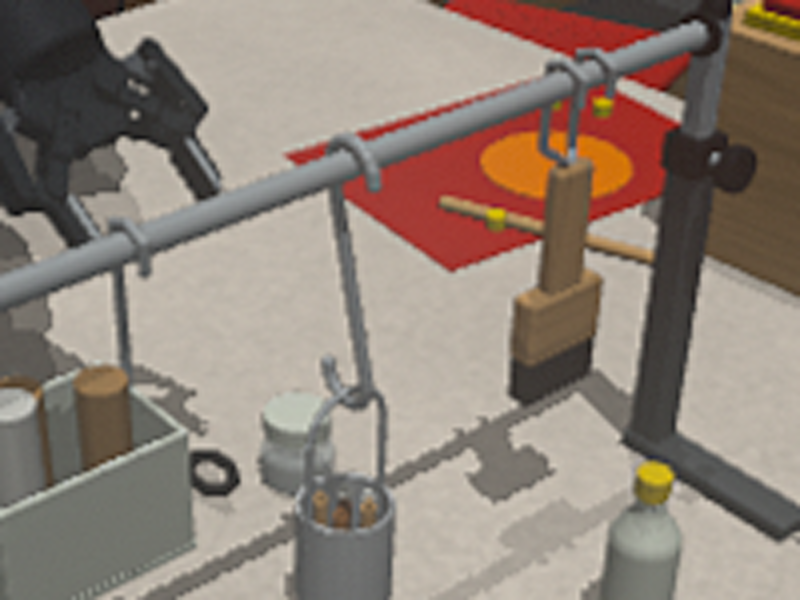

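The hook sits on the rail at crop (350,160). The pot hangs upright by its hoop from the lower curl at (355,395), and the gripper is well clear.

Run:
```python
from plant import *
print(job_done())
```

```text
the job is handed in; nothing more can be done
None
```

The S-hook now hangs by itself on the table rail, and the crayon pot hangs upright from its lower curl. I handed the job in at about 30 s of the 64 s allowed.

- **Hook:** I took it off the T-stand and felt the rail with the hook's tip, which put the axis at about 0.312 m, matching what I measured from the images. The hook sits at about y = -0.016. I put the middle of the gap at about -0.02 from the bodies of the brush and bin, or -0.012 from their hangers. The force readings stayed at a few newtons whenever I touched the rail.
- **Pot:** I carried it by its body, lowered the hoop into the lower curl until it took the weight, opened the gripper and backed away.
- **Last checks:** Eight side-camera frames in a row showed no movement of the hook or pot, and the gripper was clear of everything. From the top camera, the tape, glue, tin, brush and bin matched their starting pictures with no shift, and so did the jar, slightly less closely (0.89).
- **Not confirmed:**
  - The scissors matched poorly (0.33). I put this down to the arm or its shadow covering them and did not check it; the arm was never moved near them.
  - My estimates of the hoop's position from the wrist and side cameras differed by up to about 5 mm, so I set the final height by feel, about 3 mm higher than I had calculated.

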